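# Tip the lemons into the rinsing basket and hold it over the sink

### The arm

A 6-joint arm with a two-finger parallel gripper is mounted at the origin on a cart in front of the work surface, level with it; the furniture and walls round the work are solid. World frame = base frame: x ahead of the robot, y to its left, z up, the work surface at z = 0. Lengths are in mm, angles in rad, forces in N, time in s.
With the tool pointing down it reaches from about 300 to 775 mm from the base axis. Payload 14.6 kg.
Tool frame: the origin (TCP) lies midway between the tips of the shut fingers; the grasp point (between the pads) lies manip.tcp_to_grasp behind it (manip.tcp_to_grasp is the distance from the TCP to the grasp point, in mm); x points along the fingers, z is the direction in which the jaws open and shut, and the axes are right-handed (so a half turn about x gives the same grasp; the last joint's range is limited). The gripper opens to 94 mm and grips with 3 to 60 N. Pads are 16 mm wide; open, the fingers measure 119 mm over their backs; the gripper's body (75 mm by 177 mm) begins 78 mm behind the grasp point.
Start: joints at [1.097, 0.3, 1.521, -0, 1.321, -0.067], TCP at [217.616, 505.106, 205.446] pointing down, gripper open.
Joint ranges: [-3.03, 3.03], [-0.79, 2.21], [0.23, 2.52], [-1.04, 4.18], [0, 3.07], [-2.55, 2.55]. Speed limits (rad/s): [2.22, 2.22, 2.57, 3.14, 3.14, 3.14].

### API

Orientations are given as [roll, pitch, yaw] about the fixed x, y, z axes, in that order (R = Rz(yaw) Ry(pitch) Rx(roll)).
In Python, from cell import manip gives the robot as it stands.
- The arm moves only by the shell command python3 -m jog 'ROWS' [FORCE]. ROWS is JSON, a list of rows, each an object of numbers: "grip": the opening, from 0 (shut) to 1 (fully open); "tx", "ty", "tz": the shift along the tool's x, y, z in units of 40 mm (1.0 is 40 mm); "turn": the turn about the tool's x in units of 6 degrees (1.0 is 6 degrees). In form: [{"grip": .., "tx": .., "ty": .., "tz": .., "turn": ..}, ...]. A call has 1 to 12 rows; each row is the pose to reach, as a shift and turn from the pose commanded when the call began, along the tool's axes at that moment; what a row does not reach only later rows make up. A row lasts 1/12 s, in which the tool goes at most 41.7 mm and 7.16 degrees, less where a joint would pass 70% of its speed; a pose out of reach is approached as far as the arm can. A call with a gripper value outside its range is refused whole. The fingers move at their own pace and stop on an object; FORCE is the grip in N (left out, the last holds). Time passes only in rows, so rows that repeat a pose let the fingers close. It gives the time, the measured TCP pose, the force and the opening at its end, in the units of the state.
- manip.read_state(): the state, without advancing time (a new reading comes with each control period).
- manip.camera(name): name is "side" or "top" or "wrist"; returns a dict with "image" (420x560x3 uint8, red, green, blue), "fx", "fy", "cx", "cy" (pixels), "eye" and "attitude" of the camera in the world. Camera axes: x right, y up, looking along -z (the intrinsics and any distortion apply to the point x, -y, -z); pixel columns grow to the right and rows downward; lengths in mm; the calibration is good to about 2 mm. A picture is of the moment at which its call begins. There is no depth.
- manip.sign_off(): hands the job in, once; it reports no verdict.
The state is a dict: "clock": time; "joints": joint angles; "qd": joint speeds; "effort": joint torques, N m; "eef_pos": TCP position; "eef_rot": TCP orientation; "wrist_force": force on the tool from outside, world axes, zero at the start; "moment": the same for the moment, N m; "finger_gap": finger opening in mm.
Only numpy, scipy, OpenCV 4.12 (cv2) and the standard library are available. Lean on these libraries where they do the work, as an engineer would, in place of code of your own. Each camera call takes 0.05 s, during which the arm holds its last target. There are 200 camera calls.

### The job

The lemons are to be rinsed: pick up the wooden tray and tip all three lemons off its open edge, gently from just above the rim, into the wire basket, without gripping the lemons, and set the empty tray back flat on the worktop. Then fold the basket's bail handle up, lift the basket by the grip of its upright handle and hold it level and still over the small left-hand sink bowl, its floor about 10 cm above the worktop. Finish while still holding it there, and leave the mug, the pepper mill, the salt shaker and the egg timer alone.

Things in the scene. Friction and masses are not known exactly. Their poses are not given: they have to be found in the camera images.
- tray: Beech prep tray, 0.26 kg, 130 (x) x 206 mm (y). Origin: centre of underside. Floor 6 mm thick. Back wall to pinch from above: x = -65 to -55 mm, full width, 46 mm high. Side walls 10 mm thick, 30 mm high, outer faces at y = +-103 mm. Open, lipless edge at x = +65 mm, at the start towards the basket (about world -y); lemons slide off when it is tipped about 45 degrees (friction about 0.6).
- lemon_1_center (a point): Centre of lemon 1: yellow, 78 mm long, 56 mm thick, 108 g. The three lemons lie side by side on the tray floor, 60 mm apart, long axes along the tray's x, centres at about tray x = +18 mm; so about 34 mm are free between the back wall and their tips.
- lemon_2_center (a point): Centre of lemon 2, alike (the middle one).
- lemon_3_center (a point): Centre of lemon 3, alike.
- basket: Tapered steel wire basket, 0.48 kg with handle: rim 240 (x) x 180 mm (y) at z = 80 mm, rim wire 7 mm thick; floor 170 x 110 mm. Origin: centre of the floor's underside. The bail handle turns on pivots at x = +-122, y = 0, z = 88 mm (ears up to z = 96); at the start it is folded to the basket's -y side, away from the tray (about world -y).
- bail (a joint): Angle of the bail handle about its pivot line, rad: 0 = folded flat over the -y rim, 1.57 = upright over the basket, 3.14 = folded to +y. Starts at 0 to 0.5. The pivots are stiff (0.1 N m): it stays where it is put.
- bail_grip (a point): Middle of the bail's black round grip, 16 mm thick, 90 mm long, along the basket's x, 135 mm from the pivot line. Folded flat it lies 45 mm outside the -y rim at z = 88 mm, free underneath; upright it is 223 mm above the basket's underside. The grip is a sleeve that turns on its wire as on a pail, so the handle swings up, and hangs, while the fingers hold it.
- sink_bowl (a point): Centre of the mouth of the small left-hand sink bowl, at worktop height; the bowl is 404 mm along world x, 204 mm along world y, 15 cm deep. A wall shelf runs above the back of the worktop, underside at z = 0.52 m, its front edge 12 mm nearer the robot than this point: hold the basket over the front half of the bowl, so that the wrist stays in front of the shelf.
- mug: White spotted mug, 92x127x93 mm, stands behind the work. Origin: underside. Leave alone.
- pepper_mill: Dark wooden pepper mill, 58 mm across, 150 mm high, stands behind the work. Origin: underside. Leave alone.
- salt_shaker: Salt shaker, 44 mm across, 90 mm high, stands behind the work. Origin: underside. Leave alone.
- egg_timer: Red and white egg timer, 61 mm across, 52 mm high, stands behind the work. Origin: underside. Leave alone.
- lemon_1: Lemon 1 itself, origin 28 mm below its centre as it lies at the start, x along its length (it turns with the lemon: use the centre to find it).
- lemon_2: Lemon 2 itself, origin 28 mm below its centre as it lies at the start, x along its length (it turns with the lemon: use the centre to find it).
- lemon_3: Lemon 3 itself, origin 28 mm below its centre as it lies at the start, x along its length (it turns with the lemon: use the centre to find it).

How it is judged:
By the outcome, as a careful person would: the job done as asked, in the order asked, and still so for the second after the job is handed in, while the arm keeps its last pose, push and grip.
It also fails if it takes over 72 s, if anything falls off the work surface, if the arm or the gripper's body presses on something with over 40 N, if the wrist force passes 120 N, or if a joint passes its speed limit or range.

## Working session

There is one attempt and no reset: what is moved stays moved. The work goes in short steps, Python scripts to look and compute and a shell command to move; the robot and the scene stay as the last step left them, time stands still between calls to the robot, and variables do not carry over. Pictures are saved under pics/ and viewed, about 8 in all and at most 12, crops included, and the job is handed in when it is done.

```bash
ls; mkdir -p pics
python3 - <<'E'
from cell import manip
import cv2,numpy as np
print(manip.read_state(), manip.tcp_to_grasp)
ims=[]
for n in("top","side"):
    c=manip.camera(n); cv2.imwrite(f"pics/{n}0.png",c["image"][:,:,::-1]); print(n,{k:v for k,v in c.items() if k!="image"})
E
```

```text
pics
{'clock': 0.0, 'joints': array([ 1.09739630e+00,  3.00488694e-01,  1.52157676e+00, -3.70983538e-06,
        1.32068529e+00, -6.65720399e-02]), 'qd': array([-0.00046556, -0.00081455,  0.00034544, -0.00085796, -0.00029694,
        0.00080156]), 'effort': array([ 1.12009740e-03, -5.31801260e+01, -3.52730262e+01,  7.08900648e-02,
        2.44285783e-02, -1.34037778e-04]), 'eef_pos': array([217.50571256, 504.88396798, 204.87850263]), 'eef_rot': array([ 3.0781234 ,  1.56963822, -2.04109265]), 'wrist_force': array([ 0.1330311 , -0.12800371,  0.08168546]), 'moment': array([0.01419092, 0.00995698, 0.05242685]), 'finger_gap': 94.39614374683691} 18.8
top {'fx': 435.6641641549493, 'fy': 435.6641641549493, 'cx': 280.47832134974465, 'cy': 209.0722694181794, 'eye': array([ 310.44275661,   56.85287916, 1246.7884509 ]), 'attitude': array([ 0.22948147, -0.00180133, -1.74490348])}
side {'fx': 544.1512640308281, 'fy': 544.1512640308281, 'cx': 271.50000316947376, 'cy': 208.59135342146112, 'eye': array([ -28.60734765, -958.15809677,  725.53744984]), 'attitude': array([ 1.05478822e+00,  2.33923609e-04, -5.52457376e-01])}
```

View pics/top0.png

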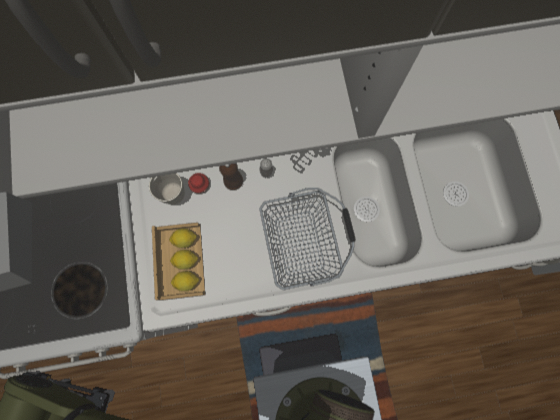

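View pics/side0.png

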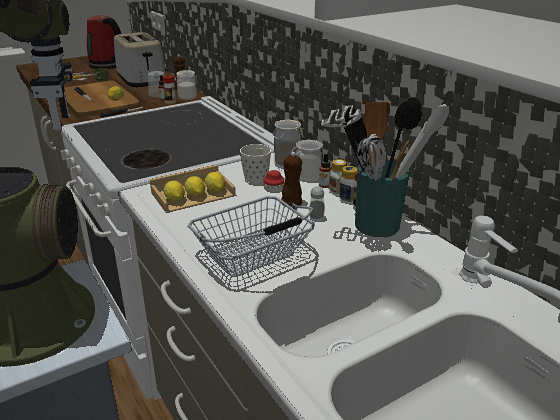

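```bash
cat > h.py <<'E'
import numpy as np, cv2
from scipy.spatial.transform import Rotation as R
from cell import manip
CAL={'top':(435.664,280.478,209.072,[310.443,56.853,1246.788],[0.22948147,-0.00180133,-1.74490348]),
'side':(544.151,271.5,208.591,[-28.607,-958.158,725.537],[1.05478822,2.33923609e-04,-0.552457376])}
def proj(n,P):
    f,cx,cy,e,a=CAL[n]; p=(np.atleast_2d(P)-e)@R.from_euler('xyz',a).as_matrix()
    return np.c_[cx+f*p[:,0]/-p[:,2], cy-f*p[:,1]/-p[:,2]]
def ray(n,uv,z):
    f,cx,cy,e,a=CAL[n]; uv=np.atleast_2d(uv).astype(float)
    d=np.c_[(uv[:,0]-cx)/f,-(uv[:,1]-cy)/f,-np.ones(len(uv))]@R.from_euler('xyz',a).as_matrix().T
    return np.array(e)+d*((z-e[2])/d[:,2])[:,None]
def crop(n,x0,y0,w,h,s,name,draw=[]):
    im=cv2.imread(name) if False else manip.camera(n)["image"][:,:,::-1]
    c=cv2.resize(im[y0:y0+h,x0:x0+w].copy(),None,fx=s,fy=s,interpolation=cv2.INTER_CUBIC)
    for P,col in draw:
        q=((proj(n,P)-[x0,y0]+.5)*s).astype(int)
        cv2.polylines(c,[q.reshape(-1,1,2)],False,col,1)
    cv2.imwrite("pics/"+name,c)
E
python3 - <<'E'
from h import *
crop('top',140,140,260,195,3,'topz.png'); crop('side',145,140,180,150,4,'sidez.png')
E
```

```text
(no output)
```

View pics/topz.png

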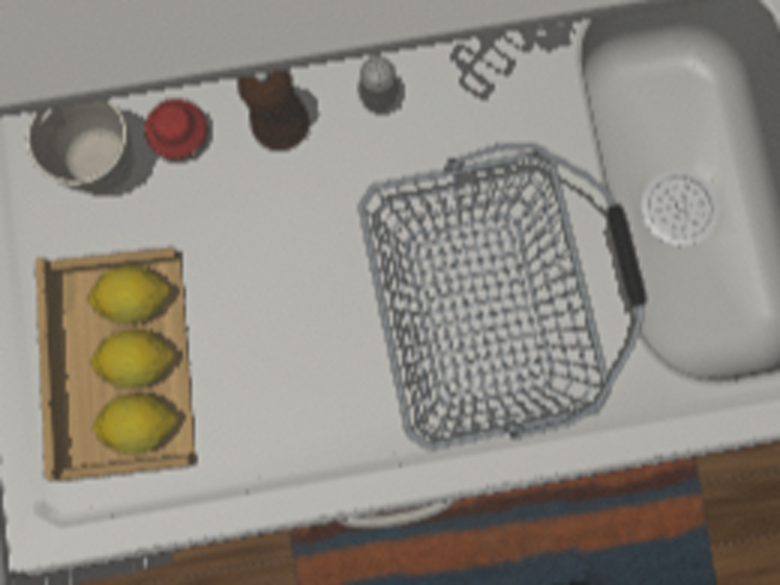

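View pics/sidez.png

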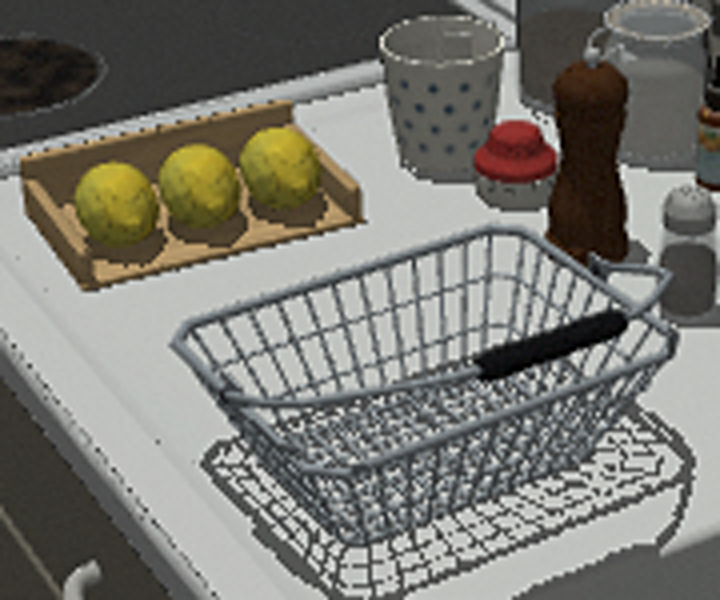

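```bash
cat > fit.py <<'E'
from h import *
from scipy.optimize import least_squares
T=lambda a:np.array(a,float)/3+140
S=lambda a:np.array(a,float)/4+[145,140]
tray=[('top',T([38,258]),[-65,103,46]),('top',T([45,478]),[-65,-103,46]),('top',T([181,249]),[65,103,30]),('top',T([196,464]),[65,-103,30]),
('side',S([22,158]),[-65,-103,46]),('side',S([290,101]),[-65,103,46]),('side',S([92,288]),[65,-103,0]),('side',S([361,222]),[65,103,0])]
def pose(p,L): c,s=np.cos(p[2]),np.sin(p[2]); L=np.atleast_2d(L); return np.c_[p[0]+c*L[:,0]-s*L[:,1],p[1]+s*L[:,0]+c*L[:,1],L[:,2]]
def f(p): return np.concatenate([proj(n,pose(p,L))[0]-uv for n,uv,L in tray])
t=least_squares(f,[350,300,-1.57]); print('tray',t.x,np.round(t.fun.reshape(-1,2),1).tolist())
for uv in ([133,293],[135,358],[138,424]): print('lemon',ray('top',T(uv),28+6))
b=[('top',T([[365,215],[408,430]]),1,90),('top',T([[556,175],[603,370]]),1,-90),('top',T([[385,185],[535,155]]),0,120),('top',T([[435,442],[590,405]]),0,-120),
('side',S([[195,328],[470,235]]),1,90),('side',S([[345,467],[640,355]]),1,-90)]
def g(p):
    r=[]
    for n,uv,ax,v in b:
        q=ray(n,uv,80)[:,:2]-p[:2]; c,s=np.cos(p[2]),np.sin(p[2]); q=q@np.array([[c,-s],[s,c]]); r+=list(q[:,ax]-v)
    return np.array(r)
k=least_squares(g,[400,0,0]); print('basket',k.x,np.round(k.fun,1))
ge=[('top',T([616,208]),45),('top',T([639,303]),-45),('side',S([480,367]),-45),('side',S([625,320]),45)]
def m(a): return np.concatenate([proj(n,pose(k.x,[L,-135*np.cos(a[0]),88+135*np.sin(a[0])]))[0]-uv for n,uv,L in ge])
a=least_squares(m,[.2]); print('bail',a.x,np.round(a.fun,1), pose(k.x,[0,-135*np.cos(a.x[0]),88+135*np.sin(a.x[0])]))
print('bowl left',ray('top',[T([585,60]),T([645,330])],0),'right',ray('top',[[401,140],[419,235]],0),'front',ray('top',T([705,378]),0))
for nm,uv in dict(mug=[78,145],timer=[178,130],mill=[280,130],salt=[382,95]).items(): print(nm,ray('top',T(uv),20)[0].round())
E
python3 fit.py
```

```text
tray [495.64105245 310.20448736  -1.6352132 ] [[-0.4, -0.8], [0.5, 0.5], [-0.8, -1.6], [-0.7, -0.0], [-0.8, -0.2], [0.2, -0.6], [-1.9, 2.2], [1.5, 1.4]]
lemon [[554.4526365  286.46177301  34.        ]]
lemon [[493.54688157 292.18475315  34.        ]]
lemon [[432.94337439 296.98984535  34.        ]]
basket [ 4.89067406e+02 -3.01060291e+01  4.46431163e-02] [-4.3 -1.  -4.1 -2.  -1.2 -3.3  1.4  3.1 -3.9  0.7  6.3  8.3]
bail [0.39561523] [-1.8 -1.5 -0.8  0.2 -0.1  0.9 -0.7 -0.1] [[ 494.62686543 -154.55446484  140.0257556 ]]
bowl left [[ 718.28725856 -184.29078343    0.        ]
 [ 440.77281662 -186.01498097    0.        ]] right [[ 746.61365449 -395.80945584    0.        ]
 [ 451.41409659 -378.13794472    0.        ]] front [[ 386.03268684 -232.52647056    0.        ]]
mug [711. 324.  20.]
timer [710. 226.  20.]
mill [693. 128.  20.]
salt [711.  24.  20.]
```

```bash
cat >> h.py <<'E'
def need(target,zdir=None):
    "shift in tool axes (40 mm units) to target TCP, and turn (6 deg units) so that tool z is along +-zdir (angle, rad, in xy)"
    s=manip.read_state(); M=R.from_euler('xyz',s['eef_rot']).as_matrix(); d=(np.array(target)-s['eef_pos'])@M/40
    print('t',round(s['clock'],2),'tcp',s['eef_pos'].round(1),'x',M[:,0].round(3),'z',M[:,2].round(3),'gap',round(s['finger_gap'],1),'F',s['wrist_force'].round(1),'j',s['joints'].round(2))
    print('need tx,ty,tz',d.round(3),end=' ')
    if zdir is not None:
        v=M.T@[np.cos(zdir),np.sin(zdir),0]; a=np.degrees(np.arctan2(-v[1],v[2])); print('turn',((a+90)%180-90)/6,end='')
    print()
E
python3 - <<'E'
from h import *
t=[495.6,310.2,-1.635]
w=np.array([t[0]-60*np.cos(t[2]),t[1]-60*np.sin(t[2])]); print(w)
need([*w,120],t[2]); need([*w,14],t[2])
E
```

```text
[499.44957439 370.07637912]
t 0.2 tcp [217.5 505.  205.1] x [-0.    -0.001 -1.   ] z [ 0.396  0.918 -0.001] gap 94.0 F [ 0.3 -0.3 -0.4] j [ 1.1   0.3   1.52  0.    1.32 -0.07]
need tx,ty,tz [ 2.127 -7.807 -0.307] turn -3.2714198866581845
t 0.2 tcp [217.5 505.  205.1] x [-0.    -0.001 -1.   ] z [ 0.396  0.918 -0.001] gap 94.0 F [ 0.3 -0.3 -0.4] j [ 1.1   0.3   1.52  0.    1.32 -0.07]
need tx,ty,tz [ 4.777 -7.808 -0.305] turn -3.2714198866581845
```

```bash
python3 -m jog '[{"grip":0.4,"ty":-0.5,"turn":-0.5},{"grip":0.33,"ty":-1.4,"turn":-1.2},{"grip":0.33,"ty":-2.3,"turn":-2},{"grip":0.33,"ty":-3.2,"turn":-2.7},{"grip":0.33,"ty":-4.1,"turn":-3.27},{"grip":0.33,"tx":0.4,"ty":-5,"turn":-3.27},{"grip":0.33,"tx":0.8,"ty":-5.9,"tz":-0.1,"turn":-3.27},{"grip":0.33,"tx":1.2,"ty":-6.7,"tz":-0.2,"turn":-3.27},{"grip":0.33,"tx":1.6,"ty":-7.3,"tz":-0.3,"turn":-3.27},{"grip":0.33,"tx":2.0,"ty":-7.7,"tz":-0.31,"turn":-3.27},{"grip":0.33,"tx":2.1,"ty":-7.81,"tz":-0.31,"turn":-3.27},{"grip":0.33,"tx":2.1,"ty":-7.81,"tz":-0.31,"turn":-3.27}]'
python3 - <<'E'
from h import *
need([499.4,370.1,14],-1.635)
c=manip.camera("wrist"); cv2.imwrite("pics/wr1.png",c["image"][:,:,::-1]); print({k:v for k,v in c.items() if k!="image"})
E
```

```text
t 0.2 tcp [217.5 505.  205.1] x [-0.    -0.001 -1.   ] z [ 0.396  0.918 -0.001] gap 94.0 F [ 0.3 -0.3 -0.4] j [ 1.1   0.3   1.52  0.    1.32 -0.07]
need tx,ty,tz [ 4.777 -7.806 -0.305] turn -3.2714198866581845
{'fx': 375.3528467968802, 'fy': 375.3528467968802, 'cx': 283.78080949338704, 'cy': 215.0370277228387, 'eye': array([151.05969675, 534.17373071, 384.36357625]), 'attitude': array([-2.52752929e-01,  7.76354740e-04,  1.16447463e+00])}$[0]: bad value
```

View pics/wr1.png

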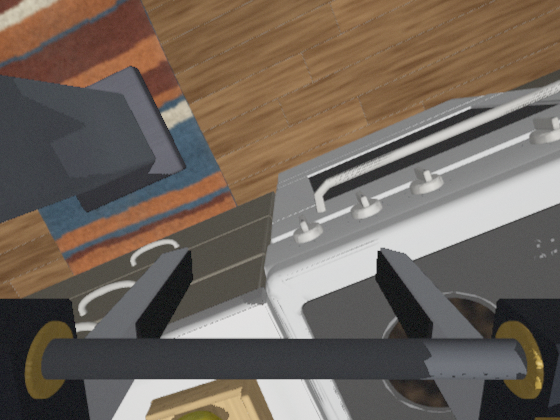

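```bash
python3 -m jog '[{"grip":0.4,"tx":0,"ty":-0.5,"tz":0,"turn":-0.5},{"grip":0.33,"tx":0,"ty":-1.4,"tz":0,"turn":-1.2},{"grip":0.33,"tx":0,"ty":-2.3,"tz":0,"turn":-2},{"grip":0.33,"tx":0,"ty":-3.2,"tz":0,"turn":-2.7},{"grip":0.33,"tx":0,"ty":-4.1,"tz":0,"turn":-3.27},{"grip":0.33,"tx":0.4,"ty":-5,"tz":0,"turn":-3.27},{"grip":0.33,"tx":0.8,"ty":-5.9,"tz":-0.1,"turn":-3.27},{"grip":0.33,"tx":1.2,"ty":-6.7,"tz":-0.2,"turn":-3.27},{"grip":0.33,"tx":1.6,"ty":-7.3,"tz":-0.3,"turn":-3.27},{"grip":0.33,"tx":2.0,"ty":-7.7,"tz":-0.31,"turn":-3.27},{"grip":0.33,"tx":2.1,"ty":-7.81,"tz":-0.31,"turn":-3.27},{"grip":0.33,"tx":2.1,"ty":-7.81,"tz":-0.31,"turn":-3.27}]'
python3 - <<'E'
from h import *
need([499.4,370.1,14],-1.635)
E
```

```text
clock: 1.25
eef_pos: [499.7, 369.4, 120.1]
eef_rot: [2.197, 1.568, -2.581]
wrist_force: [-0.0, -0.2, -0.2]
finger_gap: 31.5
t 1.25 tcp [499.7 369.4 120.1] x [-0.002 -0.001 -1.   ] z [ 0.066  0.998 -0.001] gap 31.5 F [-0.  -0.2 -0.2] j [ 0.58  0.54  1.39  0.    1.21 -0.93]
need tx,ty,tz [2.653e+00 2.000e-03 2.200e-02] turn -0.014386358884583691
```

```bash
python3 -m jog '[{"grip":0.33,"tx":0.2,"ty":0,"tz":0.02,"turn":0},{"grip":0.33,"tx":0.5,"ty":0,"tz":0.02,"turn":0},{"grip":0.33,"tx":0.9,"ty":0,"tz":0.02,"turn":0},{"grip":0.33,"tx":1.3,"ty":0,"tz":0.02,"turn":0},{"grip":0.33,"tx":1.7,"ty":0,"tz":0.02,"turn":0},{"grip":0.33,"tx":2.0,"ty":0,"tz":0.02,"turn":0},{"grip":0.33,"tx":2.2,"ty":0,"tz":0.02,"turn":0},{"grip":0.33,"tx":2.4,"ty":0,"tz":0.02,"turn":0},{"grip":0.33,"tx":2.55,"ty":0,"tz":0.02,"turn":0},{"grip":0.33,"tx":2.62,"ty":0,"tz":0.02,"turn":0},{"grip":0.33,"tx":2.65,"ty":0,"tz":0.02,"turn":0}]' 20
python3 - <<'E'
from h import *
crop('side',120,100,180,150,4,'s2.png')
E
```

```text
clock: 2.17
eef_pos: [499.6, 371.0, 15.3]
eef_rot: [1.758, 1.571, -3.019]
wrist_force: [-0.1, 0.3, 0.1]
finger_gap: 31.2
```

View pics/s2.png

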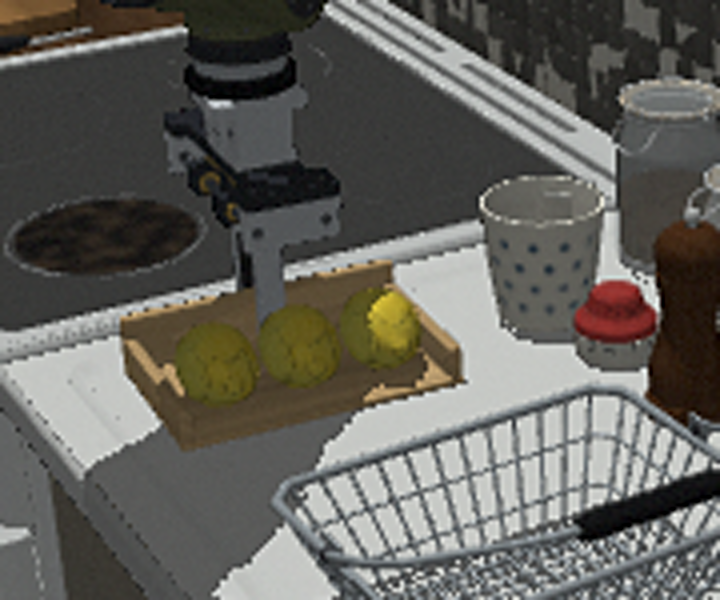

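```bash
python3 -m jog '[{"grip":0.2,"tx":0,"ty":0,"tz":0,"turn":0},{"grip":0.1,"tx":0,"ty":0,"tz":0,"turn":0},{"grip":0,"tx":0,"ty":0,"tz":0,"turn":0},{"grip":0,"tx":0,"ty":0,"tz":0,"turn":0},{"grip":0,"tx":0,"ty":0,"tz":0,"turn":0},{"grip":0,"tx":0,"ty":0,"tz":0,"turn":0},{"grip":0,"tx":-0.1,"ty":0,"tz":0,"turn":0},{"grip":0,"tx":-0.2,"ty":0,"tz":0,"turn":0},{"grip":0,"tx":-0.35,"ty":0,"tz":0,"turn":0},{"grip":0,"tx":-0.5,"ty":0,"tz":0,"turn":0},{"grip":0,"tx":-0.55,"ty":0,"tz":0,"turn":0},{"grip":0,"tx":-0.55,"ty":0,"tz":0,"turn":0}]' 50;  python3 - <<'E'
from h import *
b=np.array([489,-31]);yb=.0446
w=b+127*np.array([-np.sin(yb),np.cos(yb)])
print(manip.read_state()['moment'])
need([499.4,370.1,195],yb-np.pi/2); need([*w,195],yb-np.pi/2)
E
```

```text
clock: 3.22
eef_pos: [499.9, 371.0, 38.3]
eef_rot: [-0.972, 1.57, 0.534]
wrist_force: [-0.0, -0.1, -5.7]
finger_gap: 9.5
[ 0.36262339 -0.00168612 -0.02984706]
t 3.22 tcp [499.9 371.   38.3] x [ 0.001  0.001 -1.   ] z [0.064 0.998 0.001] gap 9.5 F [-0.  -0.1 -5.7] j [ 0.58  0.63  1.45 -0.    1.06 -0.93]
need tx,ty,tz [-3.919  0.009 -0.021] turn -1.040976032139497
t 3.22 tcp [499.9 371.   38.3] x [ 0.001  0.001 -1.   ] z [0.064 0.998 0.001] gap 9.5 F [-0.  -0.1 -5.7] j [ 0.58  0.63  1.45 -0.    1.06 -0.93]
need tx,ty,tz [-3.923 -0.032 -6.889] turn -1.040976032139497
```

```bash
python3 -m jog '[{"grip":0,"tx":-0.15,"ty":0,"tz":0,"turn":0},{"grip":0,"tx":-0.45,"ty":0,"tz":0,"turn":-0.1},{"grip":0,"tx":-0.85,"ty":0,"tz":0,"turn":-0.2},{"grip":0,"tx":-1.3,"ty":0,"tz":-0.1,"turn":-0.4},{"grip":0,"tx":-1.75,"ty":0,"tz":-0.3,"turn":-0.6},{"grip":0,"tx":-2.2,"ty":0,"tz":-0.6,"turn":-0.8},{"grip":0,"tx":-2.65,"ty":0,"tz":-1.0,"turn":-0.9},{"grip":0,"tx":-3.1,"ty":0,"tz":-1.5,"turn":-1.0},{"grip":0,"tx":-3.45,"ty":0,"tz":-2.0,"turn":-1.04},{"grip":0,"tx":-3.7,"ty":0,"tz":-2.5,"turn":-1.04},{"grip":0,"tx":-3.85,"ty":0,"tz":-3.0,"turn":-1.04},{"grip":0,"tx":-3.92,"ty":0,"tz":-3.5,"turn":-1.04}]'; python3 -m jog '[{"grip":0,"tx":0,"ty":0,"tz":-0.5,"turn":0},{"grip":0,"tx":0,"ty":0,"tz":-1.0,"turn":0},{"grip":0,"tx":0,"ty":0,"tz":-1.5,"turn":0},{"grip":0,"tx":0,"ty":0,"tz":-2.0,"turn":0},{"grip":0,"tx":0,"ty":0,"tz":-2.45,"turn":0},{"grip":0,"tx":0,"ty":0,"tz":-2.8,"turn":0},{"grip":0,"tx":0,"ty":0,"tz":-3.05,"turn":0},{"grip":0,"tx":0,"ty":0,"tz":-3.2,"turn":0},{"grip":0,"tx":0,"ty":0,"tz":-3.3,"turn":0},{"grip":0,"tx":0,"ty":0,"tz":-3.37,"turn":0},{"grip":0,"tx":0,"ty":0,"tz":-3.37,"turn":0}]'
python3 - <<'E'
from h import *
b=np.array([489,-31]);yb=.0446
w=b+127*np.array([-np.sin(yb),np.cos(yb)])
print(manip.read_state()['moment'])
need([*w,190],yb-np.pi/2)
yy=lambda p:[b[0]+np.cos(yb)*p[0]-np.sin(yb)*p[1],b[1]+np.sin(yb)*p[0]+np.cos(yb)*p[1],p[2]]
crop('top',140,120,260,195,3,'top3.png',[([yy(q) for q in [(-120,-90,80),(120,-90,80),(120,90,80),(-120,90,80),(-120,-90,80)]],(0,0,255))])
E
```

```text
clock: 4.22
eef_pos: [490.7, 230.4, 196.3]
eef_rot: [-1.226, 1.569, 0.39]
wrist_force: [-0.3, -0.5, -5.4]
finger_gap: 9.5
clock: 5.13
eef_pos: [496.7, 96.5, 194.3]
eef_rot: [1.401, 1.571, 3.017]
wrist_force: [-0.5, 0.0, -6.2]
finger_gap: 9.7
[ 0.45182707  0.00960357 -0.09776303]
t 5.13 tcp [496.7  96.5 194.3] x [-0.  0. -1.] z [-0.045  0.999  0.   ] gap 9.7 F [-0.5  0.  -6.2] j [ 0.12  0.21  1.66  0.    1.27 -1.5 ]
need tx,ty,tz [ 0.109  0.334 -0.002] turn 0.0010960345708544612
```

View pics/top3.png

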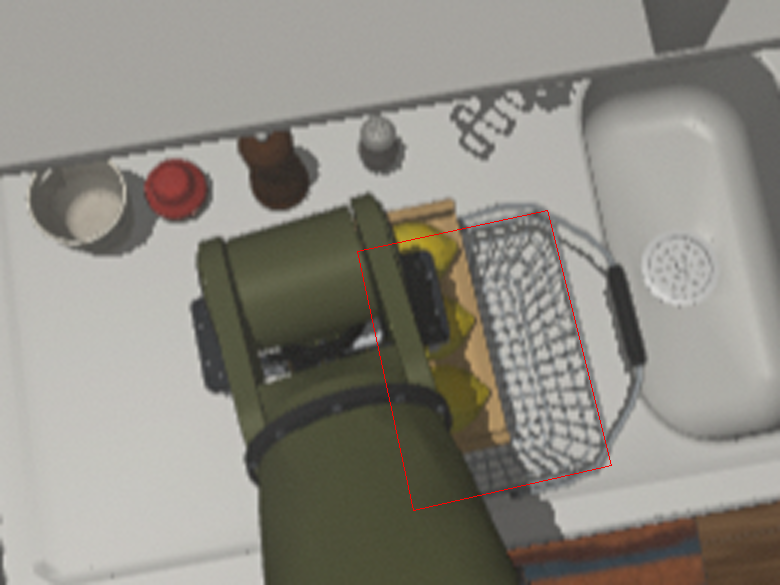

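```bash
python3 -m jog '[{"grip":0,"tx":0.02,"ty":0.05,"tz":0,"turn":0},{"grip":0,"tx":0.05,"ty":0.12,"tz":0,"turn":0},{"grip":0,"tx":0.08,"ty":0.2,"tz":0,"turn":0},{"grip":0,"tx":0.1,"ty":0.28,"tz":0,"turn":0},{"grip":0,"tx":0.1,"ty":0.33,"tz":0,"turn":0},{"grip":0,"tx":0.1,"ty":0.33,"tz":0,"turn":0},{"grip":0.08,"tx":0.1,"ty":0.33,"tz":0,"turn":0},{"grip":0.10,"tx":0.1,"ty":0.33,"tz":0,"turn":0},{"grip":0.11,"tx":0.1,"ty":0.33,"tz":0,"turn":0},{"grip":0.12,"tx":0.1,"ty":0.33,"tz":0,"turn":0},{"grip":0.13,"tx":0.1,"ty":0.33,"tz":0,"turn":0}]' 60
python3 - <<'E'
from h import *
b=np.array([489,-31]);yb=.0446
w=b+127*np.array([-np.sin(yb),np.cos(yb)])
print(manip.read_state()['moment'])
need([*w,190],yb-np.pi/2)
crop('side',120,60,220,170,3.5,'s4.png')
E
```

```text
clock: 6.1
eef_pos: [483.5, 95.9, 190.2]
eef_rot: [1.163, 1.571, 2.779]
wrist_force: [-0.1, 0.4, -4.8]
finger_gap: 12.2
[0.40518917 0.03734133 0.04960306]
t 6.1 tcp [483.5  95.9 190.2] x [-0.  0. -1.] z [-0.044  0.999  0.   ] gap 12.2 F [-0.1  0.4 -4.8] j [ 0.12  0.19  1.7   0.    1.26 -1.49]
need tx,ty,tz [ 0.005  0.005 -0.001] turn -0.0009203032693487027
```

View pics/s4.png

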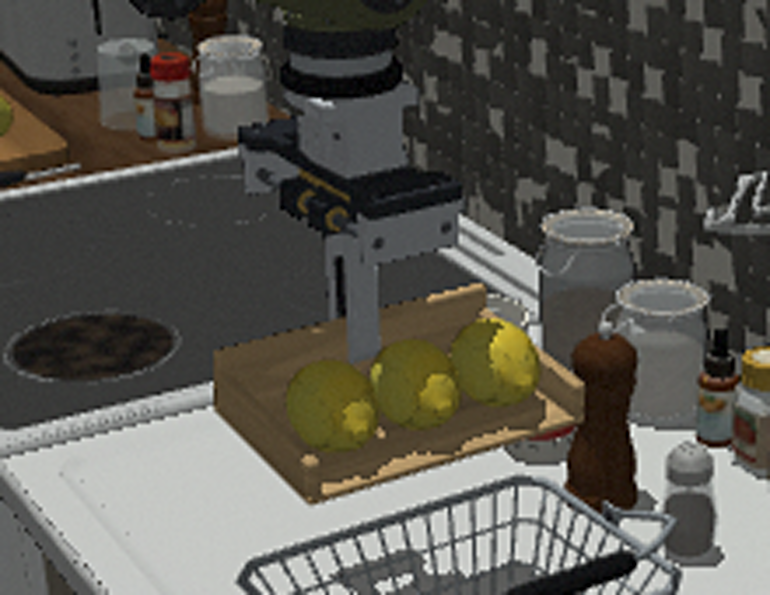

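```bash
python3 -m jog '[{"grip":0.138,"tx":0,"ty":0,"tz":0,"turn":0},{"grip":0.146,"tx":0,"ty":0,"tz":0,"turn":0},{"grip":0.154,"tx":0,"ty":0,"tz":0,"turn":0},{"grip":0.162,"tx":0,"ty":0,"tz":0,"turn":0},{"grip":0.17,"tx":0,"ty":0,"tz":0,"turn":0},{"grip":0.178,"tx":0,"ty":0,"tz":0,"turn":0},{"grip":0.186,"tx":0,"ty":0,"tz":0,"turn":0},{"grip":0.194,"tx":0,"ty":0,"tz":0,"turn":0},{"grip":0.202,"tx":0,"ty":0,"tz":0,"turn":0},{"grip":0.21,"tx":0,"ty":0,"tz":0,"turn":0},{"grip":0.215,"tx":0,"ty":0,"tz":0,"turn":0}]' 60
python3 - <<'E'
from h import *
print(manip.read_state()['moment'])
crop('side',120,60,220,170,3.5,'s5.png')
E
```

```text
clock: 7.07
eef_pos: [483.5, 95.9, 190.2]
eef_rot: [2.683, 1.571, -1.985]
wrist_force: [-0.5, 0.7, -5.7]
finger_gap: 20.1
[0.36241208 0.06878255 0.04093539]
```

View pics/s5.png

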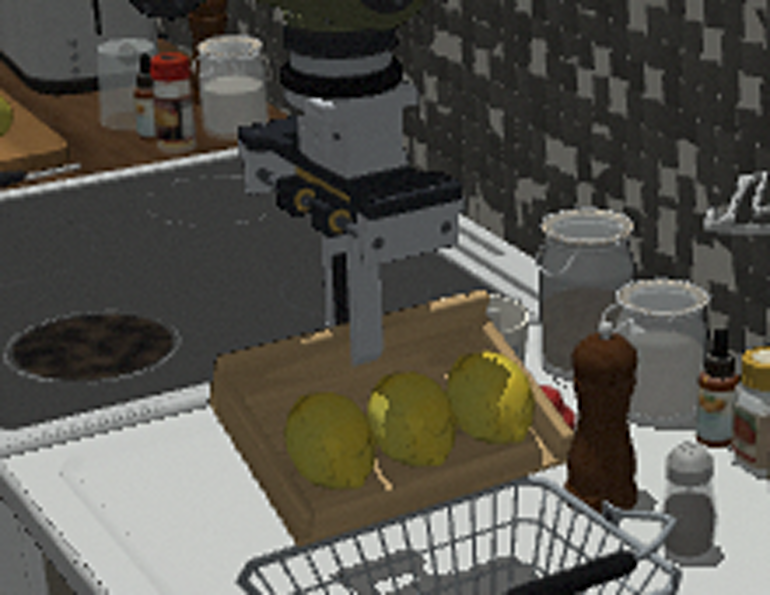

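```bash
python3 -m jog '[{"grip":0.223,"tx":0,"ty":0,"tz":0,"turn":0},{"grip":0.231,"tx":0,"ty":0,"tz":0,"turn":0},{"grip":0.239,"tx":0,"ty":0,"tz":0,"turn":0},{"grip":0.246,"tx":0,"ty":0,"tz":0,"turn":0},{"grip":0.252,"tx":0,"ty":0,"tz":0,"turn":0},{"grip":0.258,"tx":0,"ty":0,"tz":0,"turn":0},{"grip":0.263,"tx":0,"ty":0,"tz":0,"turn":0},{"grip":0.268,"tx":0,"ty":0,"tz":0,"turn":0}]' 60; python3 -m jog '[{"grip":0.273,"tx":0,"ty":0,"tz":0,"turn":0},{"grip":0.278,"tx":0,"ty":0,"tz":0,"turn":0},{"grip":0.283,"tx":0,"ty":0,"tz":0,"turn":0},{"grip":0.288,"tx":0,"ty":0,"tz":0,"turn":0}]' 60;python3 -m jog '[{"grip":0.292,"tx":0,"ty":0,"tz":0,"turn":0},{"grip":0.296,"tx":0,"ty":0,"tz":0,"turn":0},{"grip":0.30,"tx":0,"ty":0,"tz":0,"turn":0},{"grip":0.304,"tx":0,"ty":0,"tz":0,"turn":0},{"grip":0.304,"tx":0,"ty":0,"tz":0,"turn":0}]' 60
python3 - <<'E'
from h import *
print(manip.read_state()['moment'])
crop('side',120,60,220,170,3.5,'s6.png')
E
```

```text
clock: 7.78
eef_pos: [483.5, 96.0, 190.3]
eef_rot: [-0.63, 1.571, 0.985]
wrist_force: [-0.0, -0.3, -7.0]
finger_gap: 25.4
clock: 8.12
eef_pos: [483.7, 95.9, 190.7]
eef_rot: [-1.64, 1.57, -0.024]
wrist_force: [0.3, -0.8, 1.0]
finger_gap: 26.5
clock: 8.53
eef_pos: [483.5, 95.9, 190.3]
eef_rot: [-2.654, 1.571, -1.038]
wrist_force: [-0.2, -0.2, 0.2]
finger_gap: 28.5
[0.01301226 0.03515038 0.00338555]
```

View pics/s6.png

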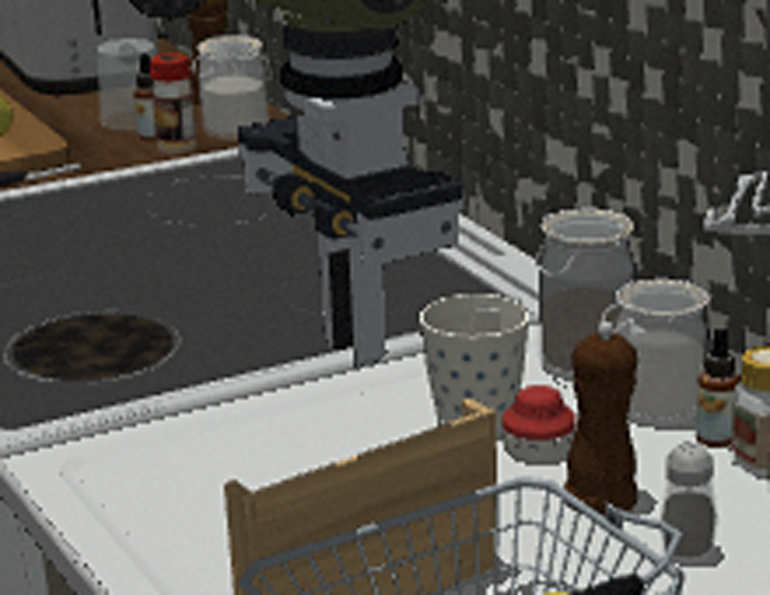

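```bash
python3 -m jog '[{"grip":0.304,"tx":-0.5,"ty":0,"tz":0,"turn":0},{"grip":0.304,"tx":-1,"ty":0,"tz":0.6,"turn":0},{"grip":0.304,"tx":-1,"ty":0,"tz":1.4,"turn":0},{"grip":0.304,"tx":-1,"ty":0,"tz":2.2,"turn":0},{"grip":0.304,"tx":-1,"ty":0,"tz":3.0,"turn":0},{"grip":0.304,"tx":-1,"ty":0,"tz":3.8,"turn":0},{"grip":0.304,"tx":-1,"ty":0,"tz":4.6,"turn":0},{"grip":0.304,"tx":-1,"ty":0,"tz":5.3,"turn":0},{"grip":0.304,"tx":-1,"ty":0,"tz":5.8,"turn":0},{"grip":0.304,"tx":-1,"ty":0,"tz":6,"turn":0}]' 60
python3 - <<'E'
from h import *
t=manip.camera('top')["image"][:,:,::-1]; s=manip.camera('side')["image"][:,:,::-1]
cv2.imwrite('pics/t7.png',t); cv2.imwrite('pics/s7.png',s)
a=cv2.resize(t[160:300,200:360],(400,350),interpolation=cv2.INTER_CUBIC)
b=cv2.resize(s[150:290,180:340],(400,350),interpolation=cv2.INTER_CUBIC)
cv2.imwrite('pics/c7.png',np.vstack([np.hstack([a,b]), np.hstack([cv2.resize(t[120:330,100:436],(400,250)),cv2.resize(s[70:330,100:516],(400,250))])]))
E
```

```text
clock: 9.42
eef_pos: [472.2, 337.9, 229.8]
eef_rot: [1.575, 1.57, -3.091]
wrist_force: [-0.4, 0.1, 0.3]
finger_gap: 28.6
```

View pics/c7.png

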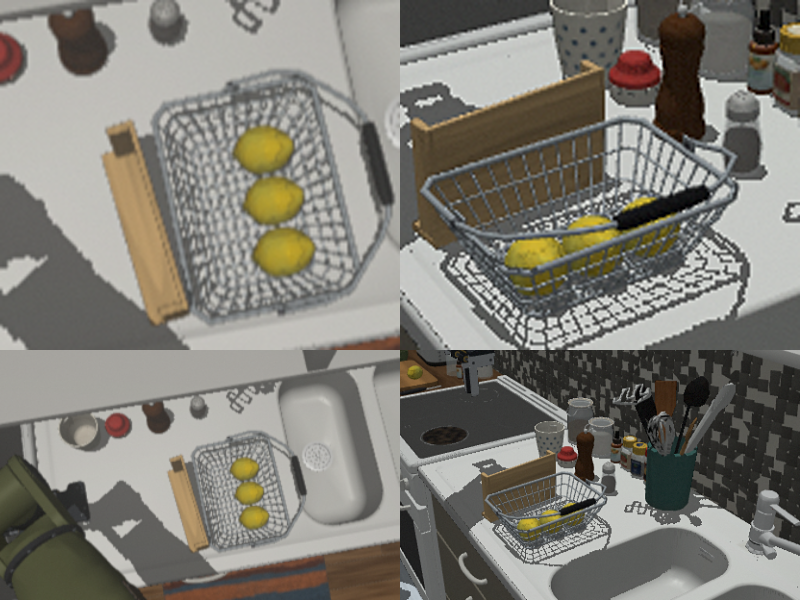

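```bash
cat > trayfit.py <<'E'
from h import *
from scipy.optimize import minimize
BOX=[((-65,65),(-103,103),(0,6)),((-65,-55),(-103,103),(0,46)),((-65,65),(-103,-93),(0,30)),((-65,65),(93,103),(0,30))]
def tray_pts(p):  # p: x,y of pivot edge (tray x=-65,z=0), yaw of tray x axis in plan, elevation of open edge, z of pivot
    Rm=R.from_euler('z',p[2])*R.from_euler('y',-p[3])
    return [Rm.apply([(a+65,b,c) for a in X for b in Y for c in Z])+[p[0],p[1],p[4]] for X,Y,Z in BOX]
def sil(n,p,sh,s=4):
    m=np.zeros((sh[0]*s,sh[1]*s),np.uint8)
    for q in tray_pts(p):
        cv2.fillConvexPoly(m,cv2.convexHull(np.round((proj(n,q)+.5)*s).astype(np.int32)),1)
    return cv2.resize(m.astype(np.float32),sh[::-1],interpolation=cv2.INTER_AREA)
def wood(im):  # bgr
    h=cv2.cvtColor(im,cv2.COLOR_BGR2HSV).astype(int)
    return ((h[...,0]>=8)&(h[...,0]<=21)&(h[...,1]>60)&(h[...,1]<175)&(h[...,2]>60)).astype(np.float32)
def fit(masks,p0,win,free=(0,1,2,3),fixz=None):
    p0=np.array(p0,float)
    def full(v): p=p0.copy(); p[list(free)]=v; return p
    def cost(v):
        c=0
        for n,(m,w) in masks.items():
            x0,x1,y0,y1=win[n]; c+=(np.abs(sil(n,full(v),m.shape)-m)*w)[y0:y1,x0:x1].sum()
        return c
    v0=p0[list(free)]; st=np.array([8,8,.06,.1,8])[list(free)]
    sim=np.vstack([v0]+[v0+np.eye(len(v0))[i]*st[i] for i in range(len(v0))])
    r=minimize(cost,v0,method='Nelder-Mead',options=dict(initial_simplex=sim,maxiter=250,xatol=.05,fatol=.3))
    return full(r.x),r.fun,{n:m[win[n][2]:win[n][3],win[n][0]:win[n][1]].sum() for n,(m,w) in masks.items()}
E
python3 - <<'E'
from trayfit import *
t=cv2.imread('pics/t7.png'); s=cv2.imread('pics/s7.png')
for im,pts in((t,[(260,252),(249,215),(262,262),(245,240),(300,220)]),(s,[(220,202),(200,212),(240,190),(262,180),(235,265),(290,170)])):
    print([cv2.cvtColor(im[v:v+1,u:u+1],cv2.COLOR_BGR2HSV)[0,0].tolist() for u,v in pts])
w={'top':(t,np.ones(t.shape[:2])),'side':(s,np.ones(s.shape[:2]))}
b=np.array([489,-31]);yb=.0446
rim=[[b[0]+np.cos(yb)*x-np.sin(yb)*y,b[1]+np.sin(yb)*x+np.cos(yb)*y,z] for x,y,z in[(-128,-95,84),(128,-95,84),(128,95,84),(-128,95,84),(-90,-60,0),(90,-60,0)]]
masks={}
for n,(im,ww) in w.items():
    hull=cv2.convexHull(np.round(proj(n,rim)).astype(np.int32)); cv2.fillConvexPoly(ww,hull,0)
    masks[n]=(wood(im),ww)
win={'top':(225,290,190,300),'side':(175,270,165,265)}
# exclude mill/timer
for y0,e0 in((65,1.57),(80,1.5),(70,1.7)):
    print(fit(masks,[495,y0,-1.526,e0,0],win))
E
```

```text
[[18, 105, 179], [18, 73, 87], [18, 106, 180], [21, 20, 167], [25, 182, 172]]
[[19, 112, 80], [18, 111, 76], [17, 106, 91], [50, 15, 99], [26, 105, 78], [15, 127, 36]]
(array([483.13851531,  68.02713887,  -1.44567942,   1.59176507,
         0.        ]), np.float64(142.875), {'top': np.float32(1256.0), 'side': np.float32(2807.0)})
(array([483.62737162,  68.12472042,  -1.44806146,   1.59341193,
         0.        ]), np.float64(140.5625), {'top': np.float32(1256.0), 'side': np.float32(2807.0)})
(array([483.49282111,  67.80829439,  -1.44732917,   1.5957377 ,
         0.        ]), np.float64(145.1875), {'top': np.float32(1256.0), 'side': np.float32(2807.0)})
```

Run:
```python
from h import *
need([483.1,71,180],-1.447);need([483.1,71,106],-1.447)
```

```text
t 9.52 tcp [472.5 336.3 229.8] x [-0.001 -0.    -1.   ] z [-0.046  0.999 -0.   ] gap 28.6 F [-0.1 -1.2  0.3] j [ 0.56  0.35  1.4  -0.    1.39 -1.06]
need tx,ty,tz [ 1.248  0.04  -6.637] turn -0.7428213187065372
t 9.52 tcp [472.5 336.3 229.8] x [-0.001 -0.    -1.   ] z [-0.046  0.999 -0.   ] gap 28.6 F [-0.1 -1.2  0.3] j [ 0.56  0.35  1.4  -0.    1.39 -1.06]
need tx,ty,tz [ 3.098  0.039 -6.636] turn -0.7428213187065372
```

```bash
python3 -m jog '[{"grip":0.304,"tx":0,"ty":0,"tz":-0.5,"turn":-0.2},{"grip":0.304,"tx":0,"ty":0,"tz":-1.3,"turn":-0.5},{"grip":0.304,"tx":0,"ty":0,"tz":-2.2,"turn":-0.74},{"grip":0.304,"tx":0,"ty":0,"tz":-3.1,"turn":-0.74},{"grip":0.304,"tx":0,"ty":0,"tz":-4.0,"turn":-0.74},{"grip":0.304,"tx":0.1,"ty":0.02,"tz":-4.9,"turn":-0.74},{"grip":0.304,"tx":0.3,"ty":0.04,"tz":-5.7,"turn":-0.74},{"grip":0.304,"tx":0.6,"ty":0.04,"tz":-6.3,"turn":-0.74},{"grip":0.304,"tx":0.9,"ty":0.04,"tz":-6.6,"turn":-0.74},{"grip":0.304,"tx":1.15,"ty":0.04,"tz":-6.64,"turn":-0.74},{"grip":0.304,"tx":1.2,"ty":0.04,"tz":-6.64,"turn":-0.74},{"grip":0.304,"tx":1.2,"ty":0.04,"tz":-6.64,"turn":-0.74}]' 15
python3 - <<'E'
from h import *
need([483.1,71,106],-1.447)
E
```

```text
clock: 10.52
eef_pos: [482.7, 70.3, 181.9]
eef_rot: [1.46, 1.57, -3.13]
wrist_force: [0.6, -0.8, 0.0]
finger_gap: 28.3
t 10.52 tcp [482.7  70.3 181.9] x [-0.001 -0.    -1.   ] z [-0.121  0.993  0.   ] gap 28.3 F [ 0.6 -0.8  0. ] j [ 0.07  0.18  1.72  0.    1.24 -1.62]
need tx,ty,tz [ 1.898 -0.015  0.015] turn -0.02097504828220546
```

Descend, pinch the floor panel at the open edge, and lift slightly.

```bash
python3 -m jog '[{"grip":0.304,"tx":0.3,"ty":0,"tz":0.02,"turn":0},{"grip":0.304,"tx":0.7,"ty":0,"tz":0.02,"turn":0},{"grip":0.304,"tx":1.1,"ty":0,"tz":0.02,"turn":0},{"grip":0.304,"tx":1.5,"ty":0,"tz":0.02,"turn":0},{"grip":0.304,"tx":1.8,"ty":0,"tz":0.02,"turn":0},{"grip":0.304,"tx":1.9,"ty":0,"tz":0.02,"turn":0},{"grip":0.15,"tx":1.9,"ty":0,"tz":0.02,"turn":0},{"grip":0.08,"tx":1.9,"ty":0,"tz":0.02,"turn":0},{"grip":0,"tx":1.9,"ty":0,"tz":0.02,"turn":0},{"grip":0,"tx":1.9,"ty":0,"tz":0.02,"turn":0},{"grip":0,"tx":1.9,"ty":0,"tz":0.02,"turn":0},{"grip":0,"tx":1.9,"ty":0,"tz":0.02,"turn":0}]' 15; python3 -m jog '[{"grip":0,"tx":0,"ty":0,"tz":0,"turn":0},{"grip":0,"tx":-0.1,"ty":0,"tz":0,"turn":0},{"grip":0,"tx":-0.25,"ty":0,"tz":0.05,"turn":0},{"grip":0,"tx":-0.45,"ty":0,"tz":0.15,"turn":0},{"grip":0,"tx":-0.5,"ty":0,"tz":0.25,"turn":0},{"grip":0,"tx":-0.5,"ty":0,"tz":0.3,"turn":0}]' 35;  python3 - <<'E'
from h import *
print(manip.read_state()['moment'])
need([495,300,128],-1.5708)
E
```

```text
clock: 11.52
eef_pos: [483.4, 71.3, 107.1]
eef_rot: [-1.403, 1.569, 0.289]
wrist_force: [-1.7, 1.4, 7.8]
finger_gap: 6.0
clock: 12.02
eef_pos: [481.7, 83.6, 127.1]
eef_rot: [-1.583, 1.569, 0.11]
wrist_force: [0.7, 0.7, -2.8]
finger_gap: 6.0
[ 0.09548293 -0.04639972  0.00104509]
t 12.02 tcp [481.7  83.6 127.1] x [ 0.001  0.    -1.   ] z [-0.122  0.993 -0.   ] gap 6.0 F [ 0.7  0.7 -2.8] j [ 0.1   0.25  1.78  0.    1.11 -1.6 ]
need tx,ty,tz [-0.021 -0.989  5.329] turn 1.1676254396764183
```

```bash
python3 -m jog '[{"grip":0,"tx":0,"ty":0,"tz":0.2,"turn":0},{"grip":0,"tx":0,"ty":-0.05,"tz":0.6,"turn":0},{"grip":0,"tx":0,"ty":-0.1,"tz":1.1,"turn":0.1},{"grip":0,"tx":0,"ty":-0.2,"tz":1.7,"turn":0.3},{"grip":0,"tx":0,"ty":-0.35,"tz":2.3,"turn":0.5},{"grip":0,"tx":0,"ty":-0.5,"tz":2.95,"turn":0.7},{"grip":0,"tx":0,"ty":-0.65,"tz":3.6,"turn":0.9},{"grip":0,"tx":0,"ty":-0.8,"tz":4.25,"turn":1.1},{"grip":0,"tx":0,"ty":-0.9,"tz":4.9,"turn":1.17},{"grip":0,"tx":0,"ty":-1.0,"tz":5.5,"turn":1.17},{"grip":0,"tx":0,"ty":-1.1,"tz":6.0,"turn":1.17},{"grip":0,"tx":0,"ty":-1.14,"tz":6.3,"turn":1.17}]'; python3 -m jog '[{"grip":0,"tx":0,"ty":0,"tz":0.1,"turn":0},{"grip":0,"tx":0,"ty":0,"tz":0.15,"turn":0},{"grip":0,"tx":0,"ty":0,"tz":0.2,"turn":0},{"grip":0,"tx":0.1,"ty":0,"tz":0.2,"turn":0},{"grip":0,"tx":0.25,"ty":0,"tz":0.2,"turn":0},{"grip":0,"tx":0.35,"ty":0,"tz":0.2,"turn":0},{"grip":0,"tx":0.42,"ty":0,"tz":0.2,"turn":0},{"grip":0,"tx":0.46,"ty":0,"tz":0.2,"turn":0},{"grip":0,"tx":0.48,"ty":0,"tz":0.2,"turn":0},{"grip":0,"tx":0.48,"ty":0,"tz":0.2,"turn":0}]'
python3 - <<'E'
from h import *
print(manip.read_state()['moment'])
need([495,348,107],-1.5708)
E
```

```text
clock: 13.02
eef_pos: [495.3, 341.0, 125.6]
eef_rot: [1.81, 1.57, -2.902]
wrist_force: [-0.4, -0.7, -2.3]
finger_gap: 5.8
clock: 13.85
eef_pos: [496.1, 346.6, 107.3]
eef_rot: [-1.278, 1.571, 0.292]
wrist_force: [0.2, -1.4, -1.8]
finger_gap: 6.2
[-0.04957448 -0.01371692  0.00373844]
t 13.85 tcp [496.1 346.6 107.3] x [ 0.  0. -1.] z [0.001 1.    0.   ] gap 6.2 F [ 0.2 -1.4 -1.8] j [ 0.55  0.51  1.46 -0.    1.17 -1.02]
need tx,ty,tz [0.007 0.029 0.034] turn -0.005523038469561925
```

```bash
python3 -m jog '[{"grip":0,"tx":0.03,"ty":0,"tz":0,"turn":0},{"grip":0,"tx":0.05,"ty":0,"tz":0,"turn":0},{"grip":0.08,"tx":0.05,"ty":0,"tz":0,"turn":0},{"grip":0.12,"tx":0.05,"ty":0,"tz":0,"turn":0},{"grip":0.2,"tx":0.05,"ty":0,"tz":0,"turn":0},{"grip":0.25,"tx":0.05,"ty":0,"tz":0,"turn":0},{"grip":0.25,"tx":-0.2,"ty":0,"tz":0,"turn":0},{"grip":0.25,"tx":-0.6,"ty":0,"tz":0,"turn":0},{"grip":0.25,"tx":-1.2,"ty":0,"tz":0,"turn":0},{"grip":0.25,"tx":-1.9,"ty":0.2,"tz":0,"turn":0},{"grip":0.25,"tx":-2,"ty":0.8,"tz":0,"turn":0},{"grip":0.25,"tx":-2,"ty":1.6,"tz":0,"turn":0}]'
python3 - <<'E'
from h import *
from trayfit import *
s=manip.read_state(); need([392,360,180],0)
t=manip.camera('top')["image"][:,:,::-1].copy(); si=manip.camera('side')["image"][:,:,::-1].copy()
cv2.imwrite('pics/t8.png',t); cv2.imwrite('pics/s8.png',si)
masks={'side':(wood(si),np.ones(si.shape[:2]))}
p0=[495,345,-1.5708,1.57,0]
for n in('top','side'):
    q=np.vstack([proj(n,x) for x in tray_pts(p0)]); print(n,q.min(0),q.max(0))
q=np.vstack([proj('side',x) for x in tray_pts(p0)]); a=q.min(0).astype(int)-12; b=q.max(0).astype(int)+12
print(fit(masks,p0,{'side':(max(a[0],0),b[0],max(a[1],0),b[1])}))
E
```

```text
clock: 14.85
eef_pos: [432.9, 346.9, 189.5]
eef_rot: [-0.983, 1.567, 0.586]
wrist_force: [-0.1, 0.8, -0.2]
finger_gap: 24.0
t 14.85 tcp [432.9 346.9 189.5] x [ 0.003  0.002 -1.   ] z [0.002 1.    0.002] gap 24.0 F [-0.1  0.8 -0.2] j [ 0.61  0.32  1.53 -0.    1.29 -0.96]
need tx,ty,tz [0.235 1.025 0.326] turn 14.981761017414698
top [140.81203553 219.27796556] [173.33228097 302.60274026]
side [145.37422165 137.69675149] [220.66241531 199.56981316]
(array([495.87753059, 352.70315029,  -1.54690008,   1.51896244,
         0.        ]), np.float64(90.8125), {'side': np.float32(3026.0)})
```

```bash
python3 -m jog '[{"grip":0.25,"tx":-0.2,"ty":0.4,"tz":-0.4,"turn":0.6},{"grip":0.25,"tx":-0.26,"ty":0.8,"tz":-1,"turn":1.7},{"grip":0.25,"tx":-0.26,"ty":0.82,"tz":-1.6,"turn":2.8},{"grip":0.25,"tx":-0.26,"ty":0.82,"tz":-2.2,"turn":3.9},{"grip":0.25,"tx":-0.26,"ty":0.82,"tz":-2.4,"turn":5},{"grip":0.25,"tx":-0.26,"ty":0.82,"tz":-2.4,"turn":6.1},{"grip":0.25,"tx":-0.26,"ty":0.82,"tz":-2.4,"turn":7.2},{"grip":0.25,"tx":-0.26,"ty":0.82,"tz":-2.4,"turn":8.3},{"grip":0.25,"tx":-0.26,"ty":0.82,"tz":-2.4,"turn":9.4},{"grip":0.25,"tx":-0.26,"ty":0.82,"tz":-2.4,"turn":10.5},{"grip":0.25,"tx":-0.26,"ty":0.82,"tz":-2.4,"turn":11.6},{"grip":0.25,"tx":-0.26,"ty":0.82,"tz":-2.4,"turn":12.7}]'; python3 -m jog '[{"grip":0.25,"tx":0,"ty":0,"tz":0,"turn":1},{"grip":0.25,"tx":0,"ty":0,"tz":0,"turn":1.8},{"grip":0.25,"tx":0,"ty":0,"tz":0,"turn":2.3},{"grip":0.25,"tx":0,"ty":0,"tz":0,"turn":2.3}]'
python3 - <<'E'
from trayfit import *
need([392,360,180],0)
t=manip.camera('top')["image"][:,:,::-1].copy(); si=manip.camera('side')["image"][:,:,::-1].copy()
cv2.imwrite('pics/t9.png',t); cv2.imwrite('pics/s9.png',si)
wt=wood(t); ws=wood(si)
p0=[495,345,-1.5708,1.57,0]; win={'top':(130,185,208,314),'side':(133,232,126,212)}
# tell what else counts as wood in windows
print(fit({'top':(wt,np.ones(wt.shape)),'side':(ws,np.ones(ws.shape))},p0,win))
print(fit({'top':(wt,np.ones(wt.shape))},p0,win))
cv2.imwrite('pics/c9.png',np.hstack([cv2.resize(t[200:320,100:260],(400,300)),cv2.resize(si[100:220,120:280],(400,300))]))
E
```

```text
clock: 15.95
eef_pos: [399.7, 250.7, 198.0]
eef_rot: [0.172, 1.57, 0.407]
wrist_force: [-0.3, 1.0, 0.1]
finger_gap: 23.4
clock: 16.28
eef_pos: [399.7, 250.8, 198.0]
eef_rot: [0.426, 1.57, 0.423]
wrist_force: [0.2, 0.0, 0.2]
finger_gap: 23.3
t 16.28 tcp [399.7 250.8 198. ] x [ 0.001  0.    -1.   ] z [ 1.    -0.003  0.001] gap 23.3 F [0.2 0.  0.2] j [ 0.48  0.13  1.74 -0.    1.27  0.49]
need tx,ty,tz [ 0.45   2.731 -0.201] turn -0.02985921664981106
(array([496.08027904, 350.50344388,  -1.59158717,   1.54013621,
         0.        ]), np.float64(1134.75), {'top': np.float32(462.0), 'side': np.float32(3034.0)})
(array([495.17471807, 343.03085859,  -1.54169231,   1.50193247,
         0.        ]), np.float64(979.25), {'top': np.float32(462.0)})
```

Run:
```python
from trayfit import *
win={'side':(133,232,126,212)}
for f in('s8','s9'):
    ws=wood(cv2.imread(f'pics/{f}.png')); w=np.ones(ws.shape)
    for e in(1.5708,1.592): print(f,e,fit({'side':(ws,w)},[495,345,-1.5708,e,0],win,free=(0,1,2)))
    print(fit({'side':(ws,w)},[495,345,-1.5708,1.5708,0],win))
# occluded diff: bounding of mismatch
p=[495.9,352.7,-1.547,1.519,0]; d=sil('side',p,ws.shape)-ws
ys,xs=np.where(d[126:212,133:232]<-.6); print('extra wood', len(xs), np.histogram2d(ys,xs,bins=(4,4),range=((0,86),(0,99)))[0].astype(int).tolist())
ys,xs=np.where(d[126:212,133:232]>.6); print('missing', len(xs), np.histogram2d(ys,xs,bins=(4,4),range=((0,86),(0,99)))[0].astype(int).tolist())
```

```text
s8 1.5708 (array([496.61285107, 350.5569426 ,  -1.54583054,   1.5708    ,
         0.        ]), np.float64(116.9375), {'side': np.float32(3026.0)})
s8 1.592 (array([496.78346153, 349.34772572,  -1.53519488,   1.592     ,
         0.        ]), np.float64(133.625), {'side': np.float32(3026.0)})
(array([496.14356153, 352.9422143 ,  -1.55744164,   1.5152253 ,
         0.        ]), np.float64(91.25), {'side': np.float32(3026.0)})
s9 1.5708 (array([495.81575677, 349.18621067,  -1.54572564,   1.5708    ,
         0.        ]), np.float64(115.0), {'side': np.float32(3034.0)})
s9 1.592 (array([497.13004927, 349.72465584,  -1.54151168,   1.592     ,
         0.        ]), np.float64(130.375), {'side': np.float32(3034.0)})
(array([495.64267123, 352.17392308,  -1.56016614,   1.53775085,
         0.        ]), np.float64(89.5), {'side': np.float32(3034.0)})
extra wood 8 [[0, 0, 0, 0], [2, 4, 0, 0], [0, 0, 1, 1], [0, 0, 0, 0]]
missing 43 [[0, 0, 0, 16], [5, 0, 0, 1], [9, 0, 0, 0], [6, 6, 0, 0]]
```

Run:
```python
from h import *
need([398,362,185],0.021); need([398,362,116],0.021)
```

```text
t 16.38 tcp [399.5 250.7 197.8] x [ 0.  0. -1.] z [1.    0.001 0.   ] gap 23.7 F [-0.5 -0.3  0. ] j [ 0.48  0.13  1.74 -0.    1.27  0.48]
need tx,ty,tz [ 0.32   2.782 -0.035] turn -0.18709009579319988
t 16.38 tcp [399.5 250.7 197.8] x [ 0.  0. -1.] z [1.    0.001 0.   ] gap 23.7 F [-0.5 -0.3  0. ] j [ 0.48  0.13  1.74 -0.    1.27  0.48]
need tx,ty,tz [ 2.045  2.782 -0.035] turn -0.18709009579319988
```

```bash
python3 -m jog '[{"grip":0.3,"tx":0,"ty":0.4,"tz":0,"turn":-0.1},{"grip":0.3,"tx":0,"ty":1.1,"tz":0,"turn":-0.19},{"grip":0.3,"tx":0,"ty":1.8,"tz":-0.03,"turn":-0.19},{"grip":0.3,"tx":0.1,"ty":2.4,"tz":-0.03,"turn":-0.19},{"grip":0.3,"tx":0.3,"ty":2.7,"tz":-0.03,"turn":-0.19},{"grip":0.3,"tx":0.5,"ty":2.78,"tz":-0.03,"turn":-0.19},{"grip":0.3,"tx":0.9,"ty":2.78,"tz":-0.03,"turn":-0.19},{"grip":0.3,"tx":1.3,"ty":2.78,"tz":-0.03,"turn":-0.19},{"grip":0.3,"tx":1.65,"ty":2.78,"tz":-0.03,"turn":-0.19},{"grip":0.3,"tx":1.9,"ty":2.78,"tz":-0.03,"turn":-0.19},{"grip":0.3,"tx":2.03,"ty":2.78,"tz":-0.03,"turn":-0.19},{"grip":0.3,"tx":2.03,"ty":2.78,"tz":-0.03,"turn":-0.19}]'; python3 -m jog '[{"grip":0.2,"tx":0,"ty":0,"tz":0,"turn":0},{"grip":0.13,"tx":0,"ty":0,"tz":0,"turn":0},{"grip":0.08,"tx":0,"ty":0,"tz":0,"turn":0},{"grip":0.05,"tx":0,"ty":0,"tz":0,"turn":0},{"grip":0.05,"tx":0,"ty":0,"tz":0,"turn":0},{"grip":0.05,"tx":0,"ty":0,"tz":0,"turn":0}]' 10
python3 - <<'E'
from h import *
s=manip.read_state(); need([398,362,116],0.021)
M=R.from_euler('xyz',s['eef_rot']).as_matrix()
for n in range(0,25):
    ph=np.radians(90*(1-n/24)); d=np.array([0,-(123*np.cos(ph)-19*np.sin(ph))-19,123*np.sin(ph)+19*np.cos(ph)-123])
    print(n,(d@M/40).round(2),end='; ')
E
```

```text
clock: 17.38
eef_pos: [397.9, 361.1, 115.2]
eef_rot: [-2.467, 1.569, -2.447]
wrist_force: [-0.2, 1.2, -1.1]
finger_gap: 28.1
clock: 17.88
eef_pos: [398.3, 362.1, 117.0]
eef_rot: [0.591, 1.57, 0.61]
wrist_force: [-1.9, -1.7, 7.1]
finger_gap: 9.9
t 17.88 tcp [398.3 362.1 117. ] x [ 0.001  0.001 -1.   ] z [1.    0.019 0.001] gap 9.9 F [-1.9 -1.7  7.1] j [ 0.67  0.36  1.65 -0.    1.12  0.65]
need tx,ty,tz [ 0.024 -0.002 -0.007] turn -0.015033391212587807
0 [-0. -0. -0.]; 1 [-0.02 -0.2  -0.  ]; 2 [-0.04 -0.41 -0.01]; 3 [-0.03 -0.61 -0.01]; 4 [-0.02 -0.81 -0.02]; 5 [ 0.01 -1.01 -0.02]; 6 [ 0.05 -1.21 -0.02]; 7 [ 0.11 -1.41 -0.03]; 8 [ 0.17 -1.6  -0.03]; 9 [ 0.25 -1.79 -0.03]; 10 [ 0.35 -1.97 -0.04]; 11 [ 0.45 -2.15 -0.04]; 12 [ 0.56 -2.31 -0.05]; 13 [ 0.69 -2.47 -0.05]; 14 [ 0.82 -2.63 -0.05]; 15 [ 0.97 -2.77 -0.05]; 16 [ 1.12 -2.9  -0.06]; 17 [ 1.29 -3.02 -0.06]; 18 [ 1.46 -3.13 -0.06]; 19 [ 1.63 -3.23 -0.06]; 20 [ 1.82 -3.32 -0.07]; 21 [ 2.01 -3.4  -0.07]; 22 [ 2.2  -3.46 -0.07]; 23 [ 2.4  -3.51 -0.07]; 24 [ 2.6  -3.55 -0.07];
```

```bash
python3 -m jog '[{"grip":0.05,"tx":-0.01,"ty":-0.1,"tz":0,"turn":0},{"grip":0.05,"tx":-0.03,"ty":-0.3,"tz":0,"turn":0},{"grip":0.05,"tx":-0.04,"ty":-0.5,"tz":0,"turn":0},{"grip":0.05,"tx":-0.03,"ty":-0.7,"tz":0,"turn":0},{"grip":0.05,"tx":-0.01,"ty":-0.9,"tz":0,"turn":0},{"grip":0.05,"tx":0.03,"ty":-1.11,"tz":0,"turn":0},{"grip":0.05,"tx":0.08,"ty":-1.31,"tz":0,"turn":0},{"grip":0.05,"tx":0.14,"ty":-1.5,"tz":0,"turn":0},{"grip":0.05,"tx":0.21,"ty":-1.7,"tz":0,"turn":0},{"grip":0.05,"tx":0.30,"ty":-1.88,"tz":0,"turn":0},{"grip":0.05,"tx":0.40,"ty":-2.06,"tz":0,"turn":0},{"grip":0.05,"tx":0.5,"ty":-2.23,"tz":0,"turn":0}]' 10
python3 - <<'E'
from trayfit import *
s=manip.read_state(); print(s['moment']); need([398,362,116],0.021)
si=manip.camera('side')["image"][:,:,::-1].copy(); cv2.imwrite('pics/s10.png',si); ws=wood(si)
print(fit({'side':(ws,np.ones(ws.shape))},[496,345,-1.55,.87,0],{'side':(130,250,130,240)}))
E
```

```text
clock: 18.88
eef_pos: [399.8, 271.9, 95.8]
eef_rot: [-1.681, 1.571, -1.662]
wrist_force: [-0.2, -0.2, 0.9]
finger_gap: 10.3
[ 0.01109352 -0.10345759  0.02111294]
t 18.88 tcp [399.8 271.9  95.8] x [-0. -0. -1.] z [ 1.     0.019 -0.   ] gap 10.3 F [-0.2 -0.2  0.9] j [ 0.52  0.28  1.82 -0.    1.04  0.5 ]
need tx,ty,tz [-5.060e-01  2.254e+00 -1.000e-03] turn -0.0169528154501369
(array([497.50004735, 350.12406679,  -1.54591383,   0.81463215,
         0.        ]), np.float64(172.6875), {'side': np.float32(1482.0)})
```

```bash
python3 -m jog '[{"grip":0.05,"tx":0.12,"ty":-0.16,"tz":0,"turn":0},{"grip":0.05,"tx":0.25,"ty":-0.32,"tz":0,"turn":0},{"grip":0.05,"tx":0.4,"ty":-0.47,"tz":0,"turn":0},{"grip":0.05,"tx":0.55,"ty":-0.61,"tz":0,"turn":0},{"grip":0.05,"tx":0.7,"ty":-0.73,"tz":0,"turn":0},{"grip":0.05,"tx":0.87,"ty":-0.85,"tz":0,"turn":0},{"grip":0.05,"tx":1.04,"ty":-0.95,"tz":0,"turn":0},{"grip":0.05,"tx":1.22,"ty":-1.04,"tz":0,"turn":0},{"grip":0.05,"tx":1.4,"ty":-1.13,"tz":0,"turn":0},{"grip":0.05,"tx":1.58,"ty":-1.19,"tz":0,"turn":0},{"grip":0.05,"tx":1.74,"ty":-1.24,"tz":0,"turn":0},{"grip":0.05,"tx":1.86,"ty":-1.27,"tz":0,"turn":0}]' 10
python3 - <<'E'
from trayfit import *
s=manip.read_state(); print(s['moment']); need([398,362,116],0.021)
si=manip.camera('side')["image"][:,:,::-1].copy(); cv2.imwrite('pics/s11.png',si); ws=wood(si)
print(fit({'side':(ws,np.ones(ws.shape))},[497,348,-1.55,.15,0],{'side':(130,250,130,250)}))
E
```

```text
clock: 19.93
eef_pos: [400.6, 221.7, 21.0]
eef_rot: [-2.717, 1.57, -2.697]
wrist_force: [-1.0, -1.1, -0.2]
finger_gap: 9.8
[-0.23418235  0.23734535 -0.04828854]
t 19.93 tcp [400.6 221.7  21. ] x [-0.001 -0.    -1.   ] z [ 1.     0.019 -0.001] gap 9.8 F [-1.  -1.1 -0.2] j [ 0.43  0.36  1.94 -0.    0.85  0.41]
need tx,ty,tz [-2.377e+00  3.508e+00  1.000e-03] turn -0.015899876195286804
(array([ 4.94298279e+02,  3.39050520e+02, -1.54723943e+00,  1.30278476e-01,
        0.00000000e+00]), np.float64(560.3125), {'side': np.float32(2141.0)})
```

```bash
python3 -m jog '[{"grip":0.05,"tx":0.06,"ty":-0.01,"tz":0,"turn":0},{"grip":0.05,"tx":0.12,"ty":-0.02,"tz":0,"turn":0},{"grip":0.05,"tx":0.18,"ty":-0.02,"tz":0,"turn":0},{"grip":0.05,"tx":0.22,"ty":-0.02,"tz":0,"turn":0},{"grip":0.05,"tx":0.24,"ty":-0.02,"tz":0,"turn":0},{"grip":0.05,"tx":0.24,"ty":-0.02,"tz":0,"turn":0}]' 10
python3 - <<'E'
from trayfit import *
s=manip.read_state(); print(s['moment'])
si=manip.camera('side')["image"][:,:,::-1].copy(); cv2.imwrite('pics/s12.png',si); ws=wood(si)
for e in(.15,0.02): print(fit({'side':(ws,np.ones(ws.shape))},[497,345,-1.55,e,0],{'side':(130,250,130,250)}))
E
```

```text
clock: 20.48
eef_pos: [400.8, 221.2, 12.2]
eef_rot: [0.857, 1.571, 0.876]
wrist_force: [-0.5, -1.4, -0.6]
finger_gap: 9.8
[-0.18882894  0.10497858 -0.06223736]
(array([ 4.95762598e+02,  3.38291476e+02, -1.53444635e+00,  6.33399697e-02,
        0.00000000e+00]), np.float64(657.125), {'side': np.float32(2226.0)})
(array([ 4.94648389e+02,  3.39045193e+02, -1.54991513e+00,  6.44828419e-02,
        0.00000000e+00]), np.float64(644.5), {'side': np.float32(2226.0)})
```

```bash
python3 -m jog '[{"grip":0.05,"tx":0.04,"ty":0,"tz":0,"turn":0},{"grip":0.05,"tx":0.08,"ty":0,"tz":0,"turn":0},{"grip":0.11,"tx":0.08,"ty":0,"tz":0,"turn":0},{"grip":0.13,"tx":0.06,"ty":0,"tz":0,"turn":0},{"grip":0.18,"tx":0,"ty":0,"tz":0,"turn":0},{"grip":0.25,"tx":0,"ty":0,"tz":0,"turn":0},{"grip":0.28,"tx":-0.2,"ty":0,"tz":0,"turn":0},{"grip":0.28,"tx":-0.8,"ty":0,"tz":0,"turn":0},{"grip":0.28,"tx":-1.6,"ty":0,"tz":0,"turn":0},{"grip":0.28,"tx":-2.6,"ty":0,"tz":0,"turn":0},{"grip":0.28,"tx":-3.6,"ty":0,"tz":0,"turn":0},{"grip":0.4,"tx":-4.6,"ty":0,"tz":0,"turn":0}]' 10
python3 - <<'E'
from trayfit import *
need([495,-155,260],np.pi/2)
si=manip.camera('side')["image"][:,:,::-1].copy(); cv2.imwrite('pics/s13.png',si); ws=wood(si)
print(fit({'side':(ws,np.ones(ws.shape))},[497,345,-1.55,0.02,0],{'side':(130,250,130,250)}))
E
```

```text
clock: 21.53
eef_pos: [400.3, 220.9, 198.8]
eef_rot: [0.418, 1.57, 0.438]
wrist_force: [0.1, 0.7, -0.1]
finger_gap: 30.0
t 21.53 tcp [400.3 220.9 198.8] x [ 0.  0. -1.] z [1.    0.019 0.   ] gap 30.0 F [ 0.1  0.7 -0.1] j [0.42 0.1  1.78 0.   1.26 0.4 ]
need tx,ty,tz [-1.53  -9.442  2.186] turn -14.814398563227188
(array([ 4.97101158e+02,  3.44240752e+02, -1.56672046e+00,  2.85533019e-02,
        0.00000000e+00]), np.float64(88.3125), {'side': np.float32(2725.0)})
```

```bash
cat > bail.py <<'E'
from h import *
from scipy.optimize import least_squares
def grip_blob(n,roi,im):
    x0,x1,y0,y1=roi; g=im[y0:y1,x0:x1].max(2)
    m=(g<60).astype(np.uint8)
    k,l,st,c=cv2.connectedComponentsWithStats(m); i=1+np.argmax(st[1:,4]); r=cv2.minAreaRect(np.argwhere(l==i)[:,::-1].astype(np.float32)+[x0,y0])
    return r, st[i,4]
if __name__=='__main__':
    uv={}
    for n,roi in(('top',(325,375,195,262)),('side',(245,325,200,260))):
        im=manip.camera(n)["image"]; cv2.imwrite(f'pics/b_{n}.png',im[:,:,::-1])
        r,a=grip_blob(n,roi,im); b=cv2.boxPoints(r); uv[n]=np.array(r[0]); print(n,np.round(r[0],1),np.round(r[1],1),round(r[2]),a)
        e=np.array(sorted([(np.linalg.norm(b[i]-b[j]),i,j) for i in range(4) for j in range(i)])[:2],int); uv[n+'e']=[(b[i]+b[j])/2 for _,i,j in e]
    f=lambda P:np.r_[proj('top',P)[0]-uv['top'],proj('side',P)[0]-uv['side']]
    s=least_squares(f,[495,-155,130]); print('grip centre',s.x.round(1),s.fun.round(1))
    ends=sorted([tuple(ray('top',q,s.x[2])[0].round(1)) for q in uv['tope']]); print('ends',ends, 'yaw',np.arctan2(ends[1][1]-ends[0][1],ends[1][0]-ends[0][0]))
E
python3 bail.py
```

```text
Traceback (most recent call last):
  File "bail.py", line 12, in <module>
    r,a=grip_blob(n,roi,im); b=cv2.boxPoints(r); uv[n]=np.array(r[0]); print(n,np.round(r[0],1),np.round(r[1],1),round(r[2]),a)
        ~~~~~~~~~^^^^^^^^^^
  File "bail.py", line 6, in grip_blob
    k,l,st,c=cv2.connectedComponentsWithStats(m); i=1+np.argmax(st[1:,4]); r=cv2.minAreaRect(np.argwhere(l==i)[:,::-1].astype(np.float32)+[x0,y0])
                                                                             ~~~~~~~~~~~~~~~^^^^^^^^^^^^^^^^^^^^^^^^^^^^^^^^^^^^^^^^^^^^^^^^^^^^^^
cv2.error: OpenCV(4.12.0) /io/opencv/modules/imgproc/src/convhull.cpp:143: error: (-215:Assertion failed) total >= 0 && (depth == CV_32F || depth == CV_32S) in function 'convexHull'
```

```bash
sed -i 's/\.astype(np.float32)+\[x0,y0\])/.astype(np.float32)+np.float32([x0,y0]))/' bail.py; python3 bail.py
```

```text
top [350.3 225.1] [31.8  4.9] 76 156
side [284.3 232.4] [ 7.9 39.5] 72 272
grip centre [ 493.1 -162.3  129.6] [-0.   0.1  0.1 -0. ]
ends [(np.float64(451.9), np.float64(-163.8), np.float64(129.6)), (np.float64(535.6), np.float64(-161.1), np.float64(129.6))] yaw 0.03224688243525411
```

```bash
python3 -m jog '[{"grip":0.4,"tx":-0.5,"ty":-0.5,"tz":0.2,"turn":0.8},{"grip":0.4,"tx":-0.8,"ty":-1.3,"tz":0.4,"turn":1.9},{"grip":0.4,"tx":-0.8,"ty":-2.2,"tz":0.6,"turn":3},{"grip":0.4,"tx":-0.8,"ty":-3.1,"tz":0.8,"turn":4.1},{"grip":0.4,"tx":-0.8,"ty":-4.0,"tz":1.0,"turn":5.2},{"grip":0.4,"tx":-0.8,"ty":-4.9,"tz":1.2,"turn":6.3},{"grip":0.4,"tx":-0.8,"ty":-5.8,"tz":1.5,"turn":7.4},{"grip":0.4,"tx":-0.8,"ty":-6.7,"tz":1.8,"turn":8.5},{"grip":0.4,"tx":-0.8,"ty":-7.5,"tz":2,"turn":9.6},{"grip":0.4,"tx":-0.8,"ty":-8.2,"tz":2.15,"turn":10.7},{"grip":0.4,"tx":-0.8,"ty":-8.8,"tz":2.2,"turn":11.8},{"grip":0.4,"tx":-0.8,"ty":-9.3,"tz":2.2,"turn":12.9}]' 20; python3 -m jog '[{"grip":0.4,"tx":0,"ty":0,"tz":0,"turn":1},{"grip":0.4,"tx":0,"ty":0,"tz":0,"turn":1.95},{"grip":0.4,"tx":0,"ty":0,"tz":0,"turn":1.95},{"grip":0.4,"tx":0,"ty":0,"tz":0,"turn":1.95}]'
python3 - <<'E'
from h import *
need([493.1,-162.3,111],1.606)
E
```

```text
clock: 22.73
eef_pos: [495.5, -150.7, 226.2]
eef_rot: [-2.15, 1.567, 2.795]
wrist_force: [0.2, 0.5, 0.6]
finger_gap: 37.5
clock: 23.07
eef_pos: [495.6, -148.9, 227.0]
eef_rot: [-1.964, 1.569, 2.787]
wrist_force: [-0.3, -0.1, 0.1]
finger_gap: 37.7
t 23.07 tcp [ 495.6 -148.9  227. ] x [-0.002  0.001 -1.   ] z [ 0.038 -0.999 -0.001] gap 37.7 F [-0.3 -0.1  0.1] j [-0.36  0.21  1.58 -0.    1.35  1.17]
need tx,ty,tz [ 2.9   -0.07   0.335] turn 0.029225843876474755
```

```bash
python3 -m jog '[{"grip":0.4,"tx":0.2,"ty":-0.03,"tz":0.15,"turn":0},{"grip":0.4,"tx":0.6,"ty":-0.07,"tz":0.33,"turn":0},{"grip":0.4,"tx":1.1,"ty":-0.07,"tz":0.33,"turn":0},{"grip":0.4,"tx":1.6,"ty":-0.07,"tz":0.33,"turn":0},{"grip":0.4,"tx":2.1,"ty":-0.07,"tz":0.33,"turn":0},{"grip":0.4,"tx":2.5,"ty":-0.07,"tz":0.33,"turn":0},{"grip":0.4,"tx":2.75,"ty":-0.07,"tz":0.33,"turn":0},{"grip":0.4,"tx":2.87,"ty":-0.07,"tz":0.33,"turn":0},{"grip":0.4,"tx":2.9,"ty":-0.07,"tz":0.33,"turn":0},{"grip":0.4,"tx":2.9,"ty":-0.07,"tz":0.33,"turn":0}]' 20; python3 -m jog '[{"grip":0.28,"tx":0,"ty":0,"tz":0,"turn":0},{"grip":0.2,"tx":0,"ty":0,"tz":0,"turn":0},{"grip":0.12,"tx":0,"ty":0,"tz":0,"turn":0},{"grip":0.08,"tx":0,"ty":0,"tz":0,"turn":0},{"grip":0.08,"tx":0,"ty":0,"tz":0,"turn":0},{"grip":0.08,"tx":0,"ty":0,"tz":0,"turn":0}]' 25
python3 - <<'E'
from h import *
s=manip.read_state(); need([493.1,-162.3,111],1.606); print(s['moment'])
M=R.from_euler('xyz',s['eef_rot']).as_matrix()
a0=.313; n0=np.array([0,-135*np.cos(a0),135*np.sin(a0)]); yb=.035
for i in range(21):
    a=a0+(np.pi/2-a0)*i/20; d=np.array([0,-135*np.cos(a),135*np.sin(a)])-n0; d=R.from_euler('z',yb).apply(d); print(i,(d@M/40).round(2),end=';')
E
```

```text
clock: 23.9
eef_pos: [493.8, -162.4, 112.5]
eef_rot: [0.963, 1.571, -0.571]
wrist_force: [-0.2, 0.3, 0.3]
finger_gap: 37.6
clock: 24.4
eef_pos: [493.9, -162.7, 112.6]
eef_rot: [0.846, 1.57, -0.689]
wrist_force: [0.5, -3.3, 2.0]
finger_gap: 15.4
t 24.4 tcp [ 493.9 -162.7  112.6] x [ 0.001 -0.001 -1.   ] z [ 0.035 -0.999  0.001] gap 15.4 F [ 0.5 -3.3  2. ] j [-0.39  0.33  1.71 -0.    1.1   1.15]
need tx,ty,tz [ 0.039 -0.019 -0.01 ] turn -0.0010835809582469362
[-0.60578475  0.06006772 -0.05199096]
0 [0. 0. 0.];1 [-0.2   0.   -0.07];2 [-0.39  0.   -0.16];3 [-0.58  0.   -0.25];4 [-0.77  0.   -0.36];5 [-0.94  0.   -0.48];6 [-1.11  0.   -0.61];7 [-1.27  0.   -0.75];8 [-1.42  0.   -0.9 ];9 [-1.56  0.   -1.06];10 [-1.69  0.   -1.22];11 [-1.81  0.   -1.4 ];12 [-1.92  0.   -1.58];13 [-2.02  0.   -1.77];14 [-2.1   0.   -1.97];15 [-2.17  0.   -2.17];16 [-2.23  0.   -2.37];17 [-2.28  0.   -2.58];18 [-2.31  0.   -2.79];19 [-2.33  0.   -3.  ];20 [-2.34  0.   -3.21];
```

```bash
python3 -m jog '[{"grip":0.08,"tx":-0.1,"ty":0,"tz":-0.03,"turn":0},{"grip":0.08,"tx":-0.29,"ty":0,"tz":-0.11,"turn":0},{"grip":0.08,"tx":-0.48,"ty":0,"tz":-0.2,"turn":0},{"grip":0.08,"tx":-0.67,"ty":0,"tz":-0.3,"turn":0},{"grip":0.08,"tx":-0.85,"ty":0,"tz":-0.42,"turn":0},{"grip":0.08,"tx":-1.02,"ty":0,"tz":-0.54,"turn":0},{"grip":0.08,"tx":-1.19,"ty":0,"tz":-0.68,"turn":0},{"grip":0.08,"tx":-1.34,"ty":0,"tz":-0.82,"turn":0},{"grip":0.08,"tx":-1.49,"ty":0,"tz":-0.98,"turn":0},{"grip":0.08,"tx":-1.63,"ty":0,"tz":-1.14,"turn":0},{"grip":0.08,"tx":-1.75,"ty":0,"tz":-1.31,"turn":0},{"grip":0.08,"tx":-1.81,"ty":0,"tz":-1.4,"turn":0}]' 25
python3 - <<'E'
from h import *
s=manip.read_state(); print(s['moment'],s['eef_pos'],s['wrist_force'])
cv2.imwrite('pics/s14.png',manip.camera('side')["image"][:,:,::-1])
E
```

```text
clock: 25.4
eef_pos: [491.9, -105.9, 186.6]
eef_rot: [0.971, 1.569, -0.564]
wrist_force: [-1.6, -6.8, 8.4]
finger_gap: 15.2
[-1.17227522  0.57361619  0.01782964] [ 491.92541414 -105.87700448  186.62274806] [-1.64436739 -6.84949682  8.36262189]
```

```bash
python3 -m jog '[{"grip":0.08,"tx":-0.06,"ty":0,"tz":0.03,"turn":0},{"grip":0.08,"tx":-0.17,"ty":0,"tz":-0.13,"turn":0},{"grip":0.08,"tx":-0.28,"ty":0,"tz":-0.32,"turn":0},{"grip":0.08,"tx":-0.36,"ty":0,"tz":-0.52,"turn":0},{"grip":0.08,"tx":-0.43,"ty":0,"tz":-0.72,"turn":0},{"grip":0.08,"tx":-0.49,"ty":0,"tz":-0.93,"turn":0},{"grip":0.08,"tx":-0.54,"ty":0,"tz":-1.14,"turn":0},{"grip":0.08,"tx":-0.57,"ty":0,"tz":-1.35,"turn":0},{"grip":0.08,"tx":-0.59,"ty":0,"tz":-1.56,"turn":0},{"grip":0.08,"tx":-0.6,"ty":0,"tz":-1.72,"turn":0},{"grip":0.08,"tx":-0.6,"ty":0,"tz":-1.76,"turn":0},{"grip":0.08,"tx":-0.6,"ty":0,"tz":-1.76,"turn":0}]' 25
python3 - <<'E'
from h import *
s=manip.read_state(); print(s['moment'])
need([480,-286,223+100-18.8],1.5708)
E
```

```text
clock: 26.45
eef_pos: [489.2, -35.6, 208.5]
eef_rot: [-1.799, 1.571, 2.949]
wrist_force: [-0.4, -0.6, -6.2]
finger_gap: 15.2
[0.05244823 0.12925565 0.01311528]
t 26.45 tcp [489.2 -35.6 208.5] x [-0.  0. -1.] z [ 0.036 -0.999 -0.   ] gap 15.2 F [-0.4 -0.6 -6.2] j [-0.15  0.16  1.68  0.    1.3   1.39]
need tx,ty,tz [-2.393 -0.453  6.248] turn 0.34163305454444054
```

```bash
python3 -m jog '[{"grip":0.05,"tx":0,"ty":0,"tz":0,"turn":0},{"grip":0.05,"tx":-0.03,"ty":0,"tz":0,"turn":0},{"grip":0.05,"tx":-0.1,"ty":0,"tz":0,"turn":0},{"grip":0.05,"tx":-0.25,"ty":0,"tz":0,"turn":0},{"grip":0.05,"tx":-0.45,"ty":0,"tz":0,"turn":0},{"grip":0.05,"tx":-0.7,"ty":0,"tz":0,"turn":0},{"grip":0.05,"tx":-1.0,"ty":0,"tz":0,"turn":0},{"grip":0.05,"tx":-1.3,"ty":0,"tz":0,"turn":0},{"grip":0.05,"tx":-1.55,"ty":0,"tz":0,"turn":0},{"grip":0.05,"tx":-1.72,"ty":0,"tz":0,"turn":0},{"grip":0.05,"tx":-1.8,"ty":0,"tz":0,"turn":0},{"grip":0.05,"tx":-1.8,"ty":0,"tz":0,"turn":0}]' 45
python3 - <<'E'
from h import *
s=manip.read_state(); print(s['moment'])
need([492,-286,307.5],1.5708)
t=manip.camera('top')["image"][:,:,::-1];si=manip.camera('side')["image"][:,:,::-1]
cv2.imwrite('pics/t15.png',t);cv2.imwrite('pics/s15.png',si)
E
```

```text
clock: 27.45
eef_pos: [489.4, -36.1, 281.3]
eef_rot: [1.405, 1.57, -0.13]
wrist_force: [0.3, 0.1, -7.4]
finger_gap: 14.7
[-0.0012866   0.11898382 -0.05114783]
t 27.45 tcp [489.4 -36.1 281.3] x [ 0.001 -0.    -1.   ] z [ 0.035 -0.999  0.   ] gap 14.7 F [ 0.3  0.1 -7.4] j [-0.15  0.12  1.57  0.    1.46  1.39]
need tx,ty,tz [-0.653 -0.153  6.247] turn 0.3348401534019653
```

```bash
python3 -m jog '[{"grip":0.05,"tx":-0.05,"ty":0,"tz":0.06,"turn":0},{"grip":0.05,"tx":-0.15,"ty":0,"tz":0.2,"turn":0},{"grip":0.05,"tx":-0.27,"ty":0,"tz":0.42,"turn":0.05},{"grip":0.05,"tx":-0.4,"ty":0,"tz":0.72,"turn":0.1},{"grip":0.05,"tx":-0.52,"ty":-0.02,"tz":1.1,"turn":0.15},{"grip":0.05,"tx":-0.6,"ty":-0.04,"tz":1.5,"turn":0.2},{"grip":0.05,"tx":-0.64,"ty":-0.06,"tz":1.9,"turn":0.25},{"grip":0.05,"tx":-0.65,"ty":-0.08,"tz":2.3,"turn":0.3},{"grip":0.05,"tx":-0.65,"ty":-0.1,"tz":2.7,"turn":0.33},{"grip":0.05,"tx":-0.65,"ty":-0.12,"tz":3.1,"turn":0.33},{"grip":0.05,"tx":-0.65,"ty":-0.14,"tz":3.5,"turn":0.33},{"grip":0.05,"tx":-0.65,"ty":-0.15,"tz":3.9,"turn":0.33}]' 45; python3 -m jog '[{"grip":0.05,"tx":0,"ty":0,"tz":0.4,"turn":0},{"grip":0.05,"tx":0,"ty":0,"tz":0.78,"turn":0},{"grip":0.05,"tx":0,"ty":0,"tz":1.13,"turn":0},{"grip":0.05,"tx":0,"ty":0,"tz":1.44,"turn":0},{"grip":0.05,"tx":0,"ty":0,"tz":1.71,"turn":0},{"grip":0.05,"tx":0,"ty":0,"tz":1.93,"turn":0},{"grip":0.05,"tx":0,"ty":0,"tz":2.1,"turn":0},{"grip":0.05,"tx":0,"ty":0,"tz":2.22,"turn":0},{"grip":0.05,"tx":0,"ty":0,"tz":2.3,"turn":0},{"grip":0.05,"tx":0,"ty":0,"tz":2.34,"turn":0},{"grip":0.05,"tx":0,"ty":0,"tz":2.35,"turn":0},{"grip":0.05,"tx":0,"ty":0,"tz":2.35,"turn":0}]' 45
python3 - <<'E'
from trayfit import *
s=manip.read_state(); print(s['moment'])
need([492,-286,307.5],1.5708)
t=manip.camera('top')["image"][:,:,::-1].copy();si=manip.camera('side')["image"][:,:,::-1].copy()
cv2.imwrite('pics/t16.png',t);cv2.imwrite('pics/s16.png',si)
wt=wood(t);ws=wood(si); o=np.ones(wt.shape)
print(fit({'top':(wt,o),'side':(ws,o)},[497,344,-1.567,0.02,0],{'side':(130,250,130,250),'top':(135,215,205,320)}))
cv2.imwrite('pics/c16.png',np.hstack([cv2.resize(t[100:340,130:450],(400,300),interpolation=cv2.INTER_CUBIC),cv2.resize(si[40:400,90:560],(400,306),interpolation=cv2.INTER_CUBIC)[:300]]))
c=np.vstack([cv2.imread('pics/c16.png'),cv2.resize(si[140:365,190:490],(800//2,300),interpolation=cv2.INTER_CUBIC).repeat(1,0) if False else np.hstack([cv2.resize(si[190:370,220:460],(400,300),interpolation=cv2.INTER_CUBIC),cv2.resize(t[150:300,270:470],(400,300),interpolation=cv2.INTER_CUBIC)])])
cv2.imwrite('pics/c16.png',c)
E
```

```text
clock: 28.55
eef_pos: [488.4, -194.1, 307.1]
eef_rot: [0.586, 1.57, -0.985]
wrist_force: [0.3, 0.1, -7.7]
finger_gap: 14.8
clock: 29.55
eef_pos: [488.8, -285.9, 306.7]
eef_rot: [2.958, 1.571, 1.389]
wrist_force: [-0.1, 0.5, -8.4]
finger_gap: 15.1
[-0.00215578  0.12521707 -0.06044779]
t 29.55 tcp [ 488.8 -285.9  306.7] x [ 0.  0. -1.] z [ 0.001 -1.    -0.   ] gap 15.1 F [-0.1  0.5 -8.4] j [-0.59  0.28  1.31  0.    1.55  0.98]
need tx,ty,tz [-0.021  0.079  0.003] turn 0.008438179624368066
(array([ 4.96764386e+02,  3.42818425e+02, -1.55445996e+00,  2.94428019e-02,
        0.00000000e+00]), np.float64(240.0625), {'top': np.float32(3454.0), 'side': np.float32(2729.0)})
```

View pics/c16.png

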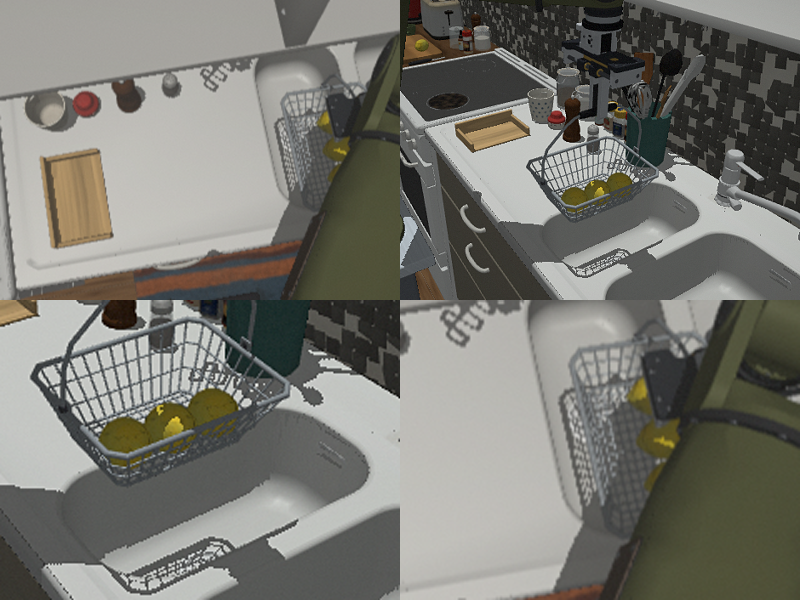

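Run:
```python
from trayfit import *
t=cv2.imread('pics/t16.png');si=cv2.imread('pics/s16.png');wt=wood(t);ws=wood(si);o=np.ones(wt.shape)
W={'side':(130,250,130,250),'top':(135,215,205,320)}
for e in(0,.03): print(fit({'side':(ws,o)},[497,344,-1.56,e,0],W,free=(0,1,2))[:2], fit({'top':(wt,o)},[497,344,-1.56,e,0],W,free=(0,1,2))[:2])
# same on initial tray (known flat) for bias
s0=cv2.imread('pics/side0.png');t0=cv2.imread('pics/top0.png')
print('initial', fit({'side':(wood(s0),o)},[502,370+5,-1.635,0.02,0],W)[:2])
```

```text
(array([497.59091067, 348.21545435,  -1.55523254,   0.        ,
         0.        ]), np.float64(120.8125)) (array([496.80010671, 343.31874003,  -1.5472325 ,   0.        ,
         0.        ]), np.float64(112.125))
(array([ 4.95987502e+02,  3.43956116e+02, -1.55783370e+00,  3.00000000e-02,
        0.00000000e+00]), np.float64(92.5625)) (array([ 4.96546576e+02,  3.41327307e+02, -1.55498279e+00,  3.00000000e-02,
        0.00000000e+00]), np.float64(129.1875))
initial (array([ 4.99540880e+02,  3.81241164e+02, -1.63185551e+00,  2.26074944e-02,
        0.00000000e+00]), np.float64(1141.125))
```

Run:
```python
from h import *
g=np.array([488.8,-285.9,323.7])
def rim(r,p,y=0):
    M=R.from_euler('xyz',[r,p,y],degrees=True)
    # edge points clear of rounded corners: far(+y) edge, near(-y) edge, left(-x) edge, ears
    L=[(-80,90,80),(80,90,80),(-80,-90,80),(80,-90,80),(-120,55,80),(-120,-55,80),(120,55,80),(120,-55,80)]
    return g+M.apply(np.array(L,float)-[0,0,223])
for a in[(0,0),(4,0),(-4,0),(0,4),(0,-4)]:
    print(a,((proj('side',rim(*a))-[220,190])*1.667).round().astype(int).tolist())
si=cv2.imread('pics/s16.png'); 
print(proj('side',g))
```

```text
(0, 0) [[62, 67], [175, 30], [153, 148], [275, 101], [46, 91], [100, 143], [219, 34], [281, 75]]
(4, 0) [[57, 58], [170, 22], [147, 148], [268, 101], [42, 84], [95, 140], [214, 27], [275, 74]]
(-4, 0) [[66, 75], [180, 38], [159, 148], [282, 100], [51, 98], [106, 144], [224, 40], [288, 76]]
(0, 4) [[54, 64], [168, 36], [145, 146], [268, 107], [38, 87], [92, 139], [212, 42], [273, 84]]
(0, -4) [[69, 68], [182, 24], [161, 149], [283, 93], [54, 95], [109, 146], [226, 25], [288, 66]]
[[322.71901693 169.57876399]]
```

```bash
python3 -m jog '[{"grip":0.05,"tx":0,"ty":0,"tz":0,"turn":0},{"grip":0.05,"tx":0,"ty":0,"tz":0,"turn":0},{"grip":0.05,"tx":0,"ty":0,"tz":0,"turn":0},{"grip":0.05,"tx":0,"ty":0,"tz":0,"turn":0},{"grip":0.05,"tx":0,"ty":0,"tz":0,"turn":0},{"grip":0.05,"tx":0,"ty":0,"tz":0,"turn":0},{"grip":0.05,"tx":0,"ty":0,"tz":0,"turn":0},{"grip":0.05,"tx":0,"ty":0,"tz":0,"turn":0},{"grip":0.05,"tx":0,"ty":0,"tz":0,"turn":0},{"grip":0.05,"tx":0,"ty":0,"tz":0,"turn":0},{"grip":0.05,"tx":0,"ty":0,"tz":0,"turn":0},{"grip":0.05,"tx":0,"ty":0,"tz":0,"turn":0}]' 45
python3 - <<'E'
from h import *
from scipy.ndimage import map_coordinates
a=cv2.imread('pics/s16.png',0).astype(float); b=manip.camera('side')["image"]; cv2.imwrite('pics/s17.png',b[:,:,::-1])
g=cv2.cvtColor(b,cv2.COLOR_RGB2GRAY).astype(float); print('motion: mean abs diff in basket area',np.abs(a-g)[150:320,230:400].mean())
def score(im,G,r,p,y,dz,h):
    M=R.from_euler('xyz',[r,p,y],degrees=True); t=np.linspace(-1,1,60)
    P=np.vstack([np.c_[85*t,0*t+90,0*t+80],np.c_[85*t,0*t-90,0*t+80],np.c_[0*t-120,55*t,0*t+80],np.c_[0*t+120,55*t,0*t+80]])
    uv=proj('side',G+[0,0,dz]+M.apply(P-[0,0,h])); return map_coordinates(im,uv[:,::-1].T,order=1).mean()
def tune(img,G,h,y0):
    bh=cv2.GaussianBlur(np.maximum(cv2.morphologyEx(img.astype(np.uint8),cv2.MORPH_BLACKHAT,np.ones((7,7))),cv2.morphologyEx(img.astype(np.uint8),cv2.MORPH_TOPHAT,np.ones((7,7)))).astype(float),(0,0),1)
    c=sorted([(score(bh,G,r,p,y,dz,h),r,p,y,dz) for r in range(-8,9) for p in range(-8,9) for y in (y0-2,y0,y0+2) for dz in(-6,-3,0,3,6)],reverse=True)[:6]; print(np.round(c,1).tolist())
tune(g,np.array([488.8,-285.9,323.7]),223,0)
tune(cv2.imread('pics/s7.png',0).astype(float),np.array([488.6,-34,0.]),0,2)  # reference: basket standing flat
E
```

```text
clock: 30.65
eef_pos: [488.7, -286.1, 306.6]
eef_rot: [-2.399, 1.571, 2.314]
wrist_force: [0.1, -0.1, -6.2]
finger_gap: 14.5
motion: mean abs diff in basket area 3.6765051903114188
[[74.5, 1.0, 2.0, 2.0, 6.0], [74.3, 0.0, 2.0, 2.0, 6.0], [73.3, 1.0, 1.0, 2.0, 6.0], [73.1, 2.0, 1.0, 2.0, 3.0], [72.2, -1.0, 2.0, 2.0, 6.0], [72.1, 1.0, 1.0, 2.0, 3.0]]
[[76.5, 7.0, 2.0, 2.0, -3.0], [76.4, 6.0, 3.0, 2.0, -6.0], [76.4, 8.0, 2.0, 2.0, -3.0], [76.4, 5.0, 3.0, 2.0, -6.0], [76.3, 5.0, 3.0, 4.0, -6.0], [76.3, 6.0, 3.0, 4.0, -6.0]]
```

Run:
```python
from h import *
from scipy.ndimage import map_coordinates
from scipy.optimize import differential_evolution as DE
def bh(f):
    i=cv2.imread(f,0); k=np.ones((7,7)); return cv2.GaussianBlur(np.maximum(cv2.morphologyEx(i,cv2.MORPH_BLACKHAT,k),cv2.morphologyEx(i,cv2.MORPH_TOPHAT,k)).astype(float),(0,0),1)
t=np.linspace(-1,1,60); E=[np.c_[85*t,0*t+90,0*t+80],np.c_[85*t,0*t-90,0*t+80],np.c_[0*t-120,55*t,0*t+80],np.c_[0*t+120,55*t,0*t+80]]
def run(name,ts,ss,topedges,c,fixed_rp=False):
    T,S=bh(ts),bh(ss)
    def f(v):
        M=R.from_euler('xyz',[v[0],v[1],v[2]],degrees=True); s=0
        for n,im,ed in(('side',S,E),('top',T,[E[i] for i in topedges])):
            uv=proj(n,M.apply(np.vstack(ed)-[0,0,80])+v[3:]); s-=map_coordinates(im,uv[:,::-1].T,order=1).mean()
        return s
    lim=.01 if fixed_rp else 8
    r=DE(f,[(-lim,lim)]*2+[(-4,6)]+[(c[i]-12,c[i]+12) for i in range(3)],seed=1,maxiter=150,popsize=12); print(name,r.x.round(1),round(r.fun,1))
run('flat ref','pics/t7.png','pics/s7.png',[0,1,2,3],[488.6,-34,80]); run('flat ref level','pics/t7.png','pics/s7.png',[0,1,2,3],[488.6,-34,80],True)
run('held','pics/t16.png','pics/s17.png',[0],[488.8,-286,181]); run('held level','pics/t16.png','pics/s17.png',[0],[488.8,-286,181],True)
```

```text
flat ref [  7.5   3.4   6.  494.3 -27.7  68. ] -128.3
flat ref level [  0.    0.    5.7 494.6 -27.6  68. ] -120.0
held [  -5.4    7.3    5.7  487.9 -274.   186. ] -133.3
held level [   0.     0.     4.3  489.  -274.   177.7] -117.5
```

```bash
python3 -m jog '[{"grip":0.05,"tx":0,"ty":0,"tz":0,"turn":0},{"grip":0.05,"tx":0,"ty":0,"tz":0,"turn":0},{"grip":0.05,"tx":0,"ty":0,"tz":0,"turn":0},{"grip":0.05,"tx":0,"ty":0,"tz":0,"turn":0},{"grip":0.05,"tx":0,"ty":0,"tz":0,"turn":0},{"grip":0.05,"tx":0,"ty":0,"tz":0,"turn":0}]' 45
python3 - <<'E'
from h import *
g=manip.camera('side')["image"]; a=cv2.cvtColor(g,cv2.COLOR_RGB2GRAY).astype(float); b=cv2.imread('pics/s17.png',0).astype(float)
print('basket',np.abs(a-b)[190:320,240:400].mean(),'static',np.abs(a-b)[100:180,20:220].mean(), 'sink',np.abs(a-b)[330:400,420:540].mean())
for sh in(-2,-1,0,1,2): print(sh,np.abs(np.roll(a,sh,1)-b)[190:320,240:400].mean().round(2),end=' ')
s=manip.read_state(); print(s['clock'],s['wrist_force'].round(1),s['moment'].round(2),s['finger_gap'],abs(s['qd']).max())
E
```

```text
clock: 31.2
eef_pos: [488.7, -286.1, 306.6]
eef_rot: [-1.907, 1.571, 2.806]
wrist_force: [0.5, 1.1, -7.2]
finger_gap: 15.1
basket 1.7224038461538462 static 1.79925 sink 1.2992857142857144
-2 21.3 -1 14.2 0 1.72 1 14.01 2 21.23 31.25 [-0.6 -0.4 -7.2] [ 0.04  0.19 -0.04] 15.021090774223094 0.001987134272565851
```

The basket is completely still: the change between frames is no more than in static areas of the picture. I'm handing in.

```bash
python3 -c "
from cell import manip
print(manip.sign_off())"
```

```text
the job is handed in; nothing more can be done
None
```

The three lemons are in the basket and the empty tray is flat on the worktop. At hand-in (31 s) the arm was holding the basket still over the small left-hand bowl. One step went wrong: I dropped the tray while tipping it, then recovered it.

- **Tipping:** I pinched the tray's back wall, carried it over the basket and tipped it by slowly opening the jaws. All three lemons landed side by side in the basket. At about 37° the tray slipped out of the grip from just above the rim. It ended standing on its back wall beside the basket.
- **Tray put back:** I picked it up by its open edge, moved it to its old area and lowered it flat by a side wall. The last few millimetres were a small drop. It reads 0.03 rad off flat, but the tray also read 0.02 at the start when it was known to be flat.
- **Basket:** I swung the bail upright by its grip; the force on the tool reached about 11 N. I then lifted the basket with a 45 N grip.

**Last checks:**
- **Hold position:** the TCP was at (489, −286, 307) mm, which puts the basket floor about 100 mm up. Rim matching suggested it may be 3–6 mm higher.
- **Load and motion:** the wrist carried about 7 to 8 N, close to the basket plus three lemons. The picture around the basket changed only by noise.
- **Level:** the held basket looked level to about 2° by rim positions. A more general rim fit disagreed, giving 5–7°, but it also showed 7° for the basket when it stood flat, so I did not rely on it.
- **Mug, mill, shaker, timer:** in the last pictures they stand where they were at the start. I checked this by eye only.

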